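# Fetch the petri dish from behind the reagent bottles and set it on the balance

### The job

The petri dish at the back of the metal stand has to go on the balance, but three reagent bottles stand in its way: first move all three bottles into the grey side tray, then set the dish in the middle of the balance pan and let go of it while the bottles are still in the tray, and then put each bottle back on the middle of the mat it came from. Keep bottles and dish upright all the while, and leave the other petri dish where it is.

Things in the scene. Friction and masses are not known exactly. Their poses are not given: they have to be found in the camera images.
- bottle_small: small white reagent bottle with a red screw cap, the shortest and thinnest of the three: 38 mm in diameter, 70 mm high, body straight from 0 to about 50 mm, cap 21 mm in diameter from 60 to 70 mm; closed and rigid, under 0.3 kg; its foot is slightly rounded, so it may rock by 2 degrees. Loose. Starts on its own mat. Origin: centre of its underside, z up
- bottle_dark: dark (almost black) reagent bottle with a blue screw cap, middle size: 43 mm in diameter, 92 mm high, body straight from 0 to about 60 mm, cap 24 mm in diameter from 79 to 92 mm; closed and rigid, under 0.3 kg; its foot is slightly rounded, so it may rock by 2 degrees. Loose. Starts on its own mat. Origin: centre of its underside, z up
- bottle_large: white reagent bottle with a green screw cap, the tallest and thickest of the three: 48 mm in diameter, 98 mm high, body straight from 0 to about 65 mm, cap 27 mm in diameter from 84 to 98 mm; closed and rigid, under 0.3 kg; its foot is slightly rounded, so it may rock by 2 degrees. Loose. Starts on its own mat. Origin: centre of its underside, z up
- mat_small: flat round black rubber mat, 48 mm in diameter, 3 mm thick, under the small bottle at the start; fixed on a low bare-metal stand plate (top 8 mm above the worktop, wire rail 43 mm high at its back, a petri dish and a 44 mm high vial in its front corners). Of the three mats one is in front of the dish, one left, one right of it, 76 to 95 mm from it; which is where varies. Origin: centre of its underside
- mat_dark: flat round black rubber mat, 56 mm in diameter, 3 mm thick, under the dark bottle at the start; fixed on a low bare-metal stand plate (top 8 mm above the worktop, wire rail 43 mm high at its back, a petri dish and a 44 mm high vial in its front corners). Of the three mats one is in front of the dish, one left, one right of it, 76 to 95 mm from it; which is where varies. Origin: centre of its underside
- mat_large: flat round black rubber mat, 64 mm in diameter, 3 mm thick, under the large bottle at the start; fixed on a low bare-metal stand plate (top 8 mm above the worktop, wire rail 43 mm high at its back, a petri dish and a 44 mm high vial in its front corners). Of the three mats one is in front of the dish, one left, one right of it, 76 to 95 mm from it; which is where varies. Origin: centre of its underside
- dish: low round petri dish with closed lid and pale filling, 64 mm in diameter, 13 mm high, rigid, loose. Stands on the stand plate at the back, hemmed in by the three bottles. Origin: centre of its underside, z up
- balance: white top-pan laboratory balance, 200 x 160 mm, fixed on the worktop, with a flat round steel pan 100 mm in diameter; the pan is rigid and its top lies 58 mm above the worktop. The housing below it is 42 mm high. Origin: on the worktop right under the pan's centre; -x points from the pan to its display
- tray: empty shallow grey side tray, 280 mm along its x, 110 mm along its y, walls 4 mm thick and 16 mm high, floor 4 mm above the worktop, fixed. Room for three bottles in a row along its x (for example at -85, 0 and +85 mm). Origin: centre of its underside
- spare_dish: another petri dish, 64 mm in diameter, 13 mm high, reddish filling, standing on the front left corner of the metal stand plate (about 105 mm from the dish that is to be moved); loose, not to be disturbed. Origin: centre of its underside

How it is judged:
By the outcome, as a careful person would: the job done as asked, in the order asked, and still so for the second after the job is handed in, with the robot touching nothing.
It also fails if it takes over 136 s, if anything falls off the work surface, if the arm or the gripper's body presses on something with over 40 N, if the wrist force passes 120 N, or if a joint passes its speed limit or range.

### The arm

A 6-joint arm with a two-finger parallel gripper is mounted at the origin on a cart in front of the work surface, level with it; the furniture and walls round the work are solid. World frame = base frame: x ahead of the robot, y to its left, z up, the work surface at z = 0. Lengths are in mm, angles in rad, forces in N, time in s.
With the tool pointing down it reaches from about 350 to 775 mm from the base axis. Payload 7.3 kg.
Tool frame: the origin (TCP) lies on the centre line of the jaws, within the pads' length; the fingertips stand 17 mm ahead of it and the grasp point (between the pads) lies 2 mm behind it; z points along the fingers, y is the line along which they close (so a half turn about z gives the same grasp; the last joint's range is limited). The gripper opens to 92 mm and grips with 3 to 60 N. Pads are 19 mm wide; open, the fingers measure 130 mm over their backs; the gripper's body (75 mm by 190 mm) begins 47 mm behind the grasp point.
Start: joints at [0.987, 0.342, 1.524, -0, 1.275, -0.146], TCP at [222.56, 475.51, 243.741] pointing down, gripper open.
Joint ranges: [-2.53, 2.53], [-0.77, 2.02], [0.04, 2.7], [-1, 4.14], [0.28, 2.66], [-3.11, 3.11]. Speed limits (rad/s): [2.57, 2.57, 3.14, 3.14, 3.14, 3.14].

### API

Orientations are given as [roll, pitch, yaw] about the fixed x, y, z axes, in that order (R = Rz(yaw) Ry(pitch) Rx(roll)).
In Python, from plant import bot gives the robot as it stands. The module is installed in compiled form; this text tells all that it offers.
- The arm moves only by the shell command python3 -m pendant 'ROWS'. ROWS is JSON, a list of rows, each a list of 3 entries, a list of its own where there are three numbers: the shift along the world's x, y, z as a fraction of full scale, then the turn, a rotation vector about the world's x, y, z as a fraction of full scale, then the opening, from -1 (shut) to 1 (fully open), so that 0 is half open. In form: [[[tx, ty, tz], [rx, ry, rz], claw], ...]. A call has exactly 10 rows; each row shifts and turns the commanded pose from where the row before left it; what a row does not reach is not made up. Full scale, the value 1, is 30 mm for a shift and 0.12 rad for a turn. A row lasts 1/12 s, in which the tool goes at most 41.7 mm and 7.16 degrees, less where a joint would pass 70% of its speed; a pose out of reach is approached as far as the arm can. A call with a number of a shift or a turn outside -1 to 1 is refused whole. A call with a gripper value outside its range is refused whole. The fingers move at their own pace and stop on an object; the grip force is fixed at half the most. Time passes only in rows, so rows that do not move let the fingers close, or fill a call up. It gives the time, the measured TCP pose, the force, the opening and the grip force at its end, in the units of the state.
- bot.get_obs(): the state, without advancing time (a new reading comes with each control period).
- bot.capture(name): name is "scene" or "top"; returns the picture (420x560x3 uint8, blue, green, red); there is no depth.
- bot.camera_params(name): a dict with "fovy" (degrees; the focal length in pixels is half the picture's height over the tangent of half this angle, whatever the lens; pixels are square), "cx", "cy" (the principal point, pixels), "camera_from_world" (4x4, takes a point from world to camera coordinates). Camera axes: x right, y down, z forward; pixel columns grow to the right and rows downward; lengths in mm; the calibration is good to about 2 mm. A picture is of the moment at which its call begins. camera_params takes no time and is no camera call.
- bot.close_job(): hands the job in; it is judged then, once.
The state is a dict: "time": time; "joint_positions": joint angles; "dq": joint speeds; "tau": joint torques, N m; "tool_pos": TCP position; "tcp_rot": TCP orientation; "contact_force": force on the tool from outside, world axes, zero at the start; "moment": the same for the moment, N m; "grip_width": finger opening in mm; "finger_force": force on a finger pad.
Only numpy, scipy, OpenCV 4.12 (cv2) and the standard library are available. Lean on these libraries where they do the work, as an engineer would, in place of code of your own. Each camera call takes 0.05 s, during which the arm holds its last target. There are 200 camera calls.

## Working session

There is one attempt and no reset: what is moved stays moved. The work goes in short steps, Python scripts to look and compute and a shell command to move; the robot and the scene stay as the last step left them, time stands still between calls to the robot, and variables do not carry over. Pictures are saved under pics/ and viewed, at most 14 in all, crops included, and the job is handed in when it is done.

```bash
mkdir -p pics; cat > h.py <<'E'
from plant import bot
import numpy as np, cv2
def cap(n,f):
    im=bot.capture(n); cv2.imwrite('pics/'+f,im); return im
def ray(n,u,v,z):
    p=bot.camera_params(n); f=210/np.tan(np.radians(p['fovy'])/2); T=np.array(p['camera_from_world'])
    d=T[:3,:3].T@np.array([(u-p['cx'])/f,(v-p['cy'])/f,1]); o=-T[:3,:3].T@T[:3,3]
    return o+d*(z-o[2])/d[2]
def proj(n,P):
    p=bot.camera_params(n); f=210/np.tan(np.radians(p['fovy'])/2); T=np.array(p['camera_from_world'])
    c=T[:3,:3]@np.array(P)+T[:3,3]; return c[:2]/c[2]*f+[p['cx'],p['cy']]
E
python3 - <<'E'
from h import *
cap('scene','s0.png');cap('top','t0.png')
print(bot.get_obs())
for n in('scene','top'):
    p=bot.camera_params(n);T=np.array(p['camera_from_world']);print(p, -T[:3,:3].T@T[:3,3])
E
```

```text
{'time': 0.1, 'joint_positions': array([ 9.87012839e-01,  3.42645014e-01,  1.52490300e+00, -2.23876956e-05,
        1.27537546e+00, -1.46021949e-01]), 'dq': array([-0.00032816,  0.00028501, -0.00265166, -0.00240845,  0.00058188,
        0.00104053]), 'tau': array([ 2.17058790e-03, -4.32004344e+01, -2.44697249e+01,  7.20642367e-02,
        5.25503280e-02, -2.89744821e-05]), 'tool_pos': array([222.36916087, 475.22114485, 243.12505805]), 'tcp_rot': array([-3.14027288e+00, -1.72458090e-04,  2.70383753e+00]), 'contact_force': array([ 0.35063987,  0.56832357, -0.19615713]), 'moment': array([0.0473229 , 0.03022784, 0.02824314]), 'finger_force': 0.0, 'grip_width': 91.84560044179976}
{'fovy': 46.21977843667721, 'cx': 276.96861613426563, 'cy': 208.7775362267946, 'camera_from_world': array([[-9.30405394e-01,  3.66387258e-01, -1.03043772e-02,
         5.29460057e+02],
       [ 3.27546475e-01,  8.18498598e-01, -4.71988720e-01,
        -1.91365323e+02],
       [-1.64496535e-01, -4.42516013e-01, -8.81544365e-01,
         1.20188156e+03],
       [ 0.00000000e+00,  0.00000000e+00,  0.00000000e+00,
         1.00000000e+00]])} [752.99888116 494.49666589 974.64539821]
{'fovy': 50.55797203453709, 'cx': 280.4553709293467, 'cy': 205.469893436485, 'camera_from_world': array([[ 2.26584065e-02, -9.99511387e-01, -2.15309897e-02,
         6.24870988e+00],
       [-9.87423797e-01, -1.90034592e-02, -1.56949399e-01,
         5.77381593e+02],
       [ 1.56463548e-01,  2.48164349e-02, -9.87371917e-01,
         1.05919313e+03],
       [ 0.00000000e+00,  0.00000000e+00,  0.00000000e+00,
         1.00000000e+00]])} [ 404.25362441   -9.06749305 1136.57178498]
```

View pics/s0.png

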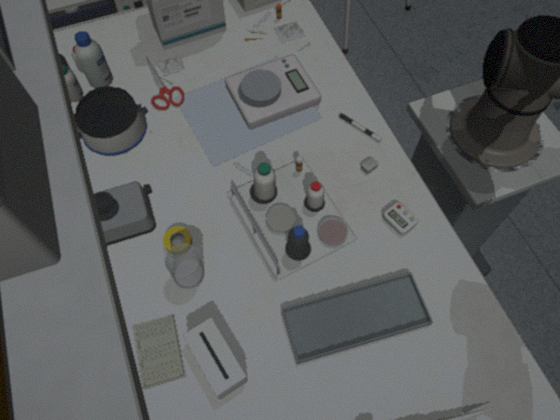

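View pics/t0.png

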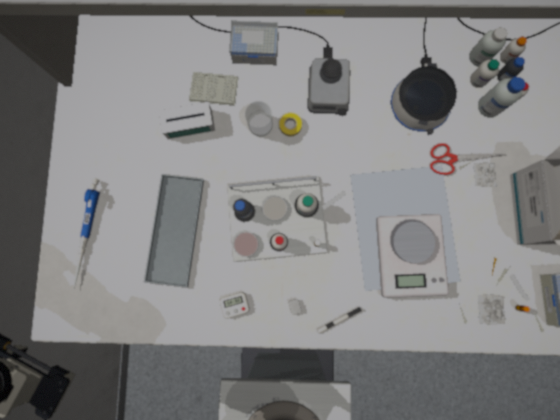

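Scene view: caps are green (264,168), red (316,186) and blue (298,231), the dish is at (281,218), the pan at (260,87) and the tray at (356,316). Top view: caps are blue (240,205), green (308,202) and red (279,240), the dish is at (275,208), the spare dish at (246,244), the pan at (414,242) and the tray at (176,231). Next I'll measure these by colour masks.

```bash
cat > m.py <<'E'
from h import *
S={'green':((60,90),109),'red':((0,6),81),'blue':((105,125),103)}
def caps(n,im,roi,H=S):
    x0,y0,x1,y1=roi; h=cv2.cvtColor(im,cv2.COLOR_BGR2HSV).astype(int)
    out={}
    for c,((a,b),z) in H.items():
        m=(h[...,0]>=a)&(h[...,0]<=b)&(h[...,1]>110)&(h[...,2]>50)
        if c=='red': m=((h[...,0]<=6)|(h[...,0]>172))&(h[...,1]>140)&(h[...,2]>80)
        k=np.zeros_like(m);k[y0:y1,x0:x1]=1;m&=k
        nn,_,st,ce=cv2.connectedComponentsWithStats(m.astype(np.uint8))
        if nn<2: continue
        i=1+np.argmax(st[1:,4]); out[c]=(ce[i].round(1),st[i].tolist(),ray(n,*ce[i],z-4).round(1))
    return out
E
python3 - <<'E'
from m import *
s=cv2.imread('pics/s0.png');t=cv2.imread('pics/t0.png')
for n,im,roi in(('scene',s,(225,145,360,275)),('top',t,(220,175,335,270))):
    print(n)
    for k,v in caps(n,im,roi).items(): print(k,*v)
pts={'dish':((281,218),(275,208),21),'spare':((332,231),(246,244),21),'pan':((260,87),(414,242),58),'tray':((356,316),(176,231),8)}
for k,(a,b,z) in pts.items(): print(k,ray('scene',*a,z).round(),ray('top',*b,z).round())
a=cv2.resize(s[145:285,220:370],None,fx=4,fy=4,interpolation=cv2.INTER_CUBIC)[:,:600]
b=cv2.resize(t[165:275,215:340],None,fx=4.8,fy=4.8,interpolation=cv2.INTER_CUBIC)
cv2.imwrite('pics/s0c.png',a);cv2.imwrite('pics/t0c.png',b)
E
```

```text
scene
green [263.8 168.4] [259, 163, 11, 12, 96] [581.1 -41.8 105. ]
red [315.5 185.7] [312, 182, 8, 9, 55] [489.3  22.6  77. ]
blue [298.6 231.3] [293, 226, 12, 12, 111] [568.5 117.6  99. ]
top
green [307.4 200.7] [303, 196, 10, 10, 70] [580.3 -46.3 105. ]
red [279. 240.] [276, 237, 7, 7, 37] [488.8  19.1  77. ]
blue [239.6 205.2] [235, 201, 10, 10, 80] [567.4 113.8  99. ]
dish [575.  40.  21.] [574.  33.  21.]
spare [485. 110.  21.] [481. 103.  21.]
pan [ 497. -294.   58.] [ 492. -306.   58.]
tray [515. 293.   8.] [512. 285.   8.]
```

View pics/s0c.png

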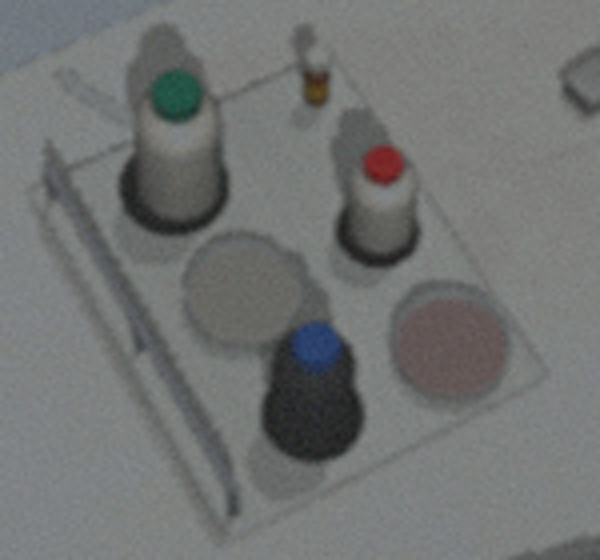

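View pics/t0c.png

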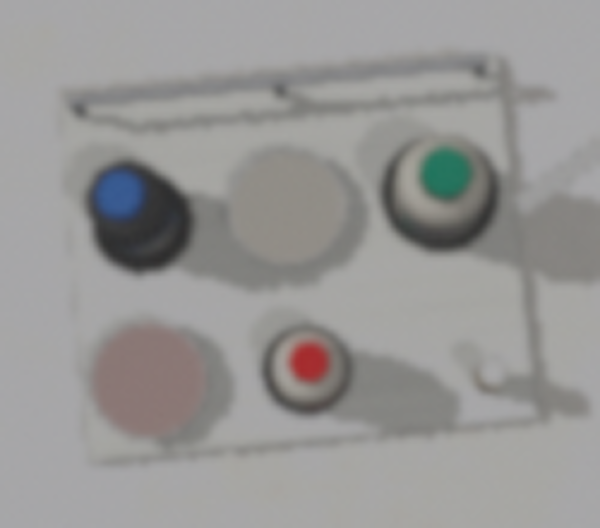

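The scene crop shows the large bottle (green cap) on the right of the dish, the dark bottle (blue) on its left and the small one (red) in front. The top crop agrees, with the rail behind and the vial at full-picture pixel (317,243). Cap positions from the two views differ by about 4 mm in y, so I'll average them: large (581,-44), small (489,21), dark (568,116). The dish-to-bottle distances come to 79–87 mm, which fits the given 76–95 mm. First move is to above the large bottle, jaws along y.

```bash
python3 -m pendant '[[[0.6,-0.865,-0.05],[0,0,0.183],0.6],[[0.6,-0.865,-0.05],[0,0,0.183],0.6],[[0.6,-0.865,-0.05],[0,0,0.183],0.6],[[0.6,-0.865,-0.05],[0,0,0.183],0.6],[[0.6,-0.865,-0.05],[0,0,0.183],0.6],[[0.6,-0.865,-0.05],[0,0,0.183],0.6],[[0.6,-0.865,-0.05],[0,0,0.183],0.6],[[0.6,-0.865,-0.05],[0,0,0.183],0.6],[[0.6,-0.865,-0.05],[0,0,0.183],0.6],[[0.6,-0.865,-0.05],[0,0,0.183],0.6]]'
python3 -m pendant '[[[0.6,-0.865,-0.1],[0,0,0.183],0.6],[[0.6,-0.865,-0.1],[0,0,0.183],0.6],[[0.6,-0.865,-0.1],[0,0,0.183],0.6],[[0.6,-0.865,-0.1],[0,0,0.183],0.6],[[0.6,-0.865,-0.1],[0,0,0.183],0.6],[[0.6,-0.865,-0.1],[0,0,0.183],0.6],[[0.6,-0.865,-0.1],[0,0,0.183],0.6],[[0.6,-0.865,-0.1],[0,0,0.183],0.6],[[0.6,-0.865,-0.1],[0,0,0.183],0.6],[[0.6,-0.865,-0.1],[0,0,0.183],0.6]]'
python3 - <<'E'
from m import *
s=cap('scene','s1.png');t=cap('top','t1.png');o=bot.get_obs();print(o['tool_pos'],o['tcp_rot'],o['grip_width'])
a=cv2.resize(s[90:290,170:370],None,fx=2,fy=2);b=cv2.resize(t[110:310,180:380],None,fx=2,fy=2);cv2.imwrite('pics/v1.png',np.hstack([a,b]))
E
```

```text
time: 0.93
tool_pos: [403.0, 214.6, 228.5]
tcp_rot: [-3.141, -0.0, 2.924]
contact_force: [0.1, -0.1, 1.1]
grip_width: 73.5
finger_force: 0.0
time: 1.77
tool_pos: [583.0, -44.9, 198.1]
tcp_rot: [3.141, -0.001, -3.139]
contact_force: [0.5, -0.6, -0.3]
grip_width: 73.2
finger_force: 0.0
[584.06280046 -47.3194599  197.25465114] [-3.14070545e+00 -5.61881605e-04  3.13974581e+00] 73.48837434763396
```

View pics/v1.png

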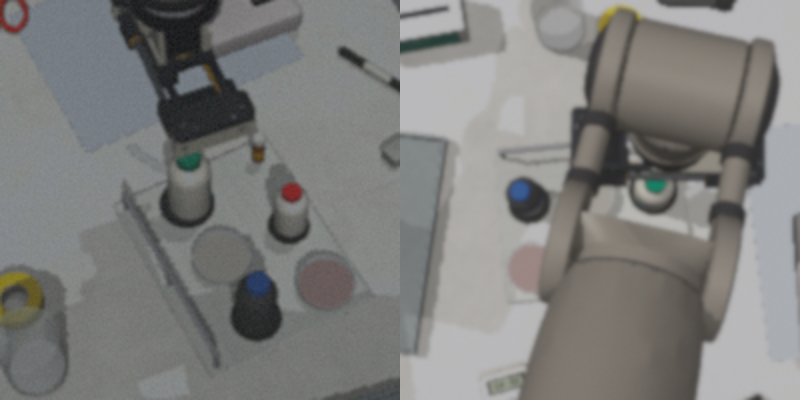

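Left half (scene): the gripper stands over the large bottle and everything else is in place. Right half (top): the black gripper body spans columns 287–382 full-picture, so its centre is near column 334, and the green cap is at about (307,201). I'll check that against projections.

```bash
python3 - <<'E'
from m import *
for y in (-141,-46,49):
  for z in (243,270): print(y,z,proj('top',[583.5,y,z]).round(1), proj('scene',[583.5,y,z]).round(1))
t=cv2.imread('pics/t1.png');g=t.max(2)
for r in (170,175,180,185,190,195): print(r,''.join('#' if v<60 else '.' for v in g[r,255:385]))
E
```

```text
-141 243 [356.5 188.7] [242.1  90. ]
-141 270 [358.5 186. ] [241.1  80.2]
-46 243 [309.9 187.8] [259.3 126.4]
-46 270 [310.5 185.2] [258.6 117.2]
49 243 [263.5 187. ] [278.1 166.5]
49 270 [262.7 184.3] [278.  157.9]
170 ...............###......#########..........................................................................##.....................
175 .............................#########...................................................................##.......................
180 .............................########..................................................................###........................
185 ............................##########...............#####.............###............#####.#....#########........................
190 ...........................###########.........###..................................................#####.........................
195 .........................###############..###...........#########....................................#####........................
```

The body's left edge is hidden by the arm, so that check is too coarse. I'll go down with about 12 mm clearance each side, close partly and feel for side force.

```bash
python3 -m pendant '[[[-0.08,0.07,-0.56],[0,0,0.02],0.6],[[0,0,-0.56],[0,0,0],0.6],[[0,0,-0.56],[0,0,0],0.6],[[0,0,-0.56],[0,0,0],0.6],[[0,0,-0.56],[0,0,0],0.6],[[0,0,-0.56],[0,0,0],0.6],[[0,0,-0.56],[0,0,0],0.6],[[0,0,-0.28],[0,0,0],0.6],[[0,0,-0.28],[0,0,0],0.6],[[0,0,0],[0,0,0],0.6]]'
python3 -m pendant '[[[0,0,0],[0,0,0],0.25],[[0,0,0],[0,0,0],0.25],[[0,0,0],[0,0,0],0.25],[[0,0,0],[0,0,0],0.25],[[0,0,0],[0,0,0],0.2],[[0,0,0],[0,0,0],0.2],[[0,0,0],[0,0,0],0.2],[[0,0,0],[0,0,0],0.2],[[0,0,0],[0,0,0],0.2],[[0,0,0],[0,0,0],0.2]]'
python3 - <<'E'
from m import *
s=cap('scene','s2.png')
for k,v in caps('scene',s,(225,145,360,275)).items(): print(k,*v)
cv2.imwrite('pics/v2.png',cv2.resize(s[120:270,210:360],None,fx=3,fy=3))
o=bot.get_obs();print(o['tool_pos'],o['contact_force'])
E
```

```text
time: 2.7
tool_pos: [579.2, -40.9, 62.9]
tcp_rot: [3.141, -0.003, -3.138]
contact_force: [0.0, 0.2, 0.1]
grip_width: 73.6
finger_force: 0.0
time: 3.53
tool_pos: [580.1, -41.4, 64.3]
tcp_rot: [3.141, -0.0, -3.138]
contact_force: [-0.3, 0.0, 0.5]
grip_width: 55.5
finger_force: 0.0
green [264.9 169.1] [262, 167, 7, 5, 16] [579.7 -39.3 105. ]
red [315.4 185.8] [311, 182, 9, 9, 59] [489.7  22.7  77. ]
blue [298.7 231.5] [293, 226, 13, 12, 111] [568.5 118.1  99. ]
[580.16112016 -41.39880341  64.33020799] [ 0.15005972  0.08349438 -0.60910532]
```

View pics/v2.png

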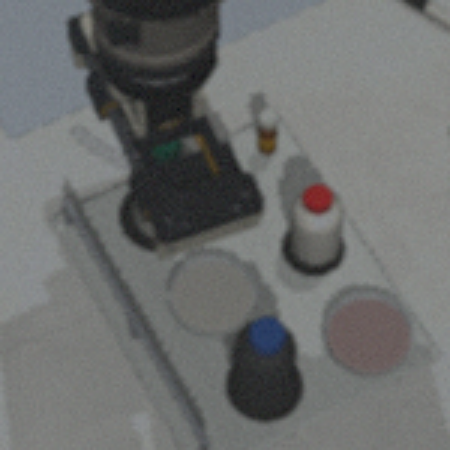

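The partly closed jaws (55.5 mm) straddle the large bottle with no side force, so it lies within ±4 mm of y = -41.4. That agrees with the scene camera. Closing now.

```bash
python3 -m pendant '[[[0,0,0],[0,0,0],0.1],[[0,0,0],[0,0,0],0.1],[[0,0,0],[0,0,0],0.05],[[0,0,0],[0,0,0],0.05],[[0,0,0],[0,0,0],0],[[0,0,0],[0,0,0],0],[[0,0,0],[0,0,0],-0.2],[[0,0,0],[0,0,0],-1],[[0,0,0],[0,0,0],-1],[[0,0,0],[0,0,0],-1]]'
python3 - <<'E'
from m import *
for i in range(3):
  o=bot.get_obs();print(o['tool_pos'].round(1),o['contact_force'].round(1),o['finger_force'],o['grip_width']);bot.capture('scene') if i<2 else 0
t=cv2.imread('pics/t0.png');s=cv2.imread('pics/s0.png')
# dish, spare, pan ellipses, tray outline
def ell(n,im,c,r,z,lo,hi):
    h=cv2.cvtColor(im,cv2.COLOR_BGR2HSV);print(n,c,'hsv',np.median(h[c[1]-3:c[1]+4,c[0]-3:c[0]+4].reshape(-1,3),axis=0))
for c in((275,208),(246,244),(414,242),(176,231)):ell('top',t,c,0,0,0,0)
for c in((281,218),(332,230),(260,87),(356,316)):ell('scene',s,c,0,0,0,0)
cv2.imwrite('pics/bal.png',np.hstack([cv2.resize(t[200:310,365:465],(400,440),interpolation=cv2.INTER_CUBIC),cv2.resize(s[45:135,215:330],(400,313),interpolation=cv2.INTER_CUBIC)[:440] if 0 else cv2.copyMakeBorder(cv2.resize(s[45:135,215:315],(400,360),interpolation=cv2.INTER_CUBIC),0,80,0,0,cv2.BORDER_CONSTANT)]))
E
```

```text
time: 4.42
tool_pos: [580.3, -41.4, 64.4]
tcp_rot: [-3.142, 0.0, -3.138]
contact_force: [0.6, -1.2, 1.0]
grip_width: 47.1
finger_force: 29.9
[580.3 -41.4  64.4] [ 0.6 -1.2  1. ] 29.897045181132853 47.0970498558437
[580.3 -41.5  64.4] [ 0.2 -1.5  1.7] 29.897502860985696 46.95683118774529
[580.3 -41.5  64.4] [ 0.  -0.9  1.4] 29.89817237947136 46.50555576443811
top (275, 208) hsv [ 18.  18. 145.]
top (246, 244) hsv [  3.  39. 138.]
top (414, 242) hsv [113.   8. 135.]
top (176, 231) hsv [ 95.  13. 121.]
scene (281, 218) hsv [ 30.  10. 104.]
scene (332, 230) hsv [ 5. 33. 98.]
scene (260, 87) hsv [107.  18.  97.]
scene (356, 316) hsv [96. 26. 87.]
```

View pics/bal.png

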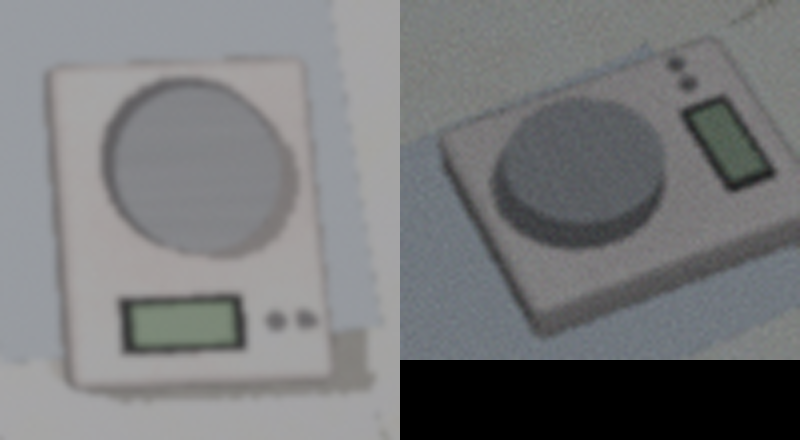

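Left (top view): the pan centre is at crop (198,167), i.e. full-picture (414.5,241.8). Right (scene): the pan top centre is at crop (183,160), i.e. (260.8,85). The large bottle is gripped with 29.9 N, so I'll lift it and work out the tray's pose.

```bash
python3 -m pendant '[[[0,0,0.2],[0,0,0],-1],[[0,0,0.4],[0,0,0],-1],[[0,0,0.5],[0,0,0],-1],[[0,0,0.5],[0,0,0],-1],[[0,0,0.5],[0,0,0],-1],[[0,0,0.5],[0,0,0],-1],[[0,0,0.5],[0,0,0],-1],[[0,0,0.5],[0,0,0],-1],[[0,0,0.3],[0,0,0],-1],[[0,0,0],[0,0,0],-1]]'
python3 - <<'E'
from m import *
t=cv2.imread('pics/t0.png');s=cv2.imread('pics/s0.png')
for n,im,roi in(('top',t,(140,165,215,295)),('scene',s,(270,260,440,370))):
    h=cv2.cvtColor(cv2.GaussianBlur(im,(3,3),0),cv2.COLOR_BGR2HSV); x0,y0,x1,y1=roi
    m=np.zeros(h.shape[:2],np.uint8); m[y0:y1,x0:x1]=cv2.inRange(h,(80,10,40),(115,90,132))[y0:y1,x0:x1]
    m=cv2.morphologyEx(m,cv2.MORPH_OPEN,np.ones((3,3)))
    c=max(cv2.findContours(m,0,1)[0],key=cv2.contourArea); r=cv2.minAreaRect(c); print(n,r)
    P=np.array([ray(n,*p,8)[:2] for p in c[:,0]],np.float32); rr=cv2.minAreaRect(P); print('world rect',rr)
for n,p in(('top',(414.5,241.8)),('scene',(260.8,85))): print('pan',ray(n,*p,58))
E
```

```text
time: 5.35
tool_pos: [580.9, -41.3, 183.3]
tcp_rot: [-3.141, 0.003, -3.138]
contact_force: [0.3, -0.9, -2.0]
grip_width: 46.7
finger_force: 29.9
top ((173.6959686279297, 230.17718505859375), (41.29008483886719, 107.2003402709961), 8.426968574523926)
world rect ((516.3126220703125, 290.7248229980469), (106.16585540771484, 272.32440185546875), 84.6427230834961)
scene ((357.0208740234375, 315.57080078125), (57.968265533447266, 143.8139190673828), 73.5707015991211)
world rect ((513.5908203125, 292.4349365234375), (114.19281768798828, 285.4418640136719), 84.56295013427734)
pan [ 492.77543212 -306.95060037   58.        ]
pan [ 492.95100604 -299.45662684   58.        ]
```

The tray centre is (514,292) in both views, with its long axis turned -5.4°, so the spots are at (599,284), (514,292) and (429,300). Carrying the large bottle to the first.

```bash
python3 -m pendant '[[[0.057,0.4,0],[0,0,0],-1],[[0.057,0.8,0],[0,0,0],-1],[[0.057,0.9,0],[0,0,0],-1],[[0.057,0.9,0],[0,0,0],-1],[[0.057,0.9,0],[0,0,0],-1],[[0.057,0.9,0],[0,0,0],-1],[[0.057,0.9,0],[0,0,0],-1],[[0.057,0.9,0],[0,0,0],-1],[[0.057,0.9,0],[0,0,0],-1],[[0.057,0.8,0],[0,0,0],-1]]'
python3 -m pendant '[[[0,0.9,0],[0,0,0],-1],[[0,0.8,0],[0,0,0],-1],[[0,0.5,0],[0,0,0],-1],[[0,0.35,-0.2],[0,0,0],-1],[[0,0,-0.5],[0,0,0],-1],[[0,0,-0.7],[0,0,0],-1],[[0,0,-0.7],[0,0,0],-1],[[0,0,-0.7],[0,0,0],-1],[[0,0,-0.5],[0,0,0],-1],[[0,0,-0.3],[0,0,0],-1]]'
python3 -m pendant '[[[0,0,-0.2],[0,0,0],-1],[[0,0,-0.1],[0,0,0],-1],[[0,0,-0.1],[0,0,0],-1],[[0,0,0],[0,0,0],-1],[[0,0,0],[0,0,0],-1],[[0,0,0],[0,0,0],-1],[[0,0,0],[0,0,0],-1],[[0,0,0],[0,0,0],-1],[[0,0,0],[0,0,0],-1],[[0,0,0],[0,0,0],-1]]'
python3 - <<'E'
from m import *
s=cap('scene','s3.png');cv2.imwrite('pics/v3.png',cv2.resize(s[180:380,240:460],None,fx=3,fy=3))
E
```

```text
time: 6.18
tool_pos: [596.0, 210.3, 179.6]
tcp_rot: [3.141, -0.003, -3.137]
contact_force: [0.8, -0.1, -0.9]
grip_width: 46.6
finger_force: 29.9
time: 7.02
tool_pos: [595.7, 283.1, 69.9]
tcp_rot: [-3.14, -0.005, -3.138]
contact_force: [-0.6, -0.4, -1.3]
grip_width: 46.6
finger_force: 29.9
time: 7.85
tool_pos: [597.3, 284.1, 61.5]
tcp_rot: [3.141, 0.0, -3.138]
contact_force: [-0.8, 0.8, -1.9]
grip_width: 46.3
finger_force: 29.9
```

View pics/v3.png

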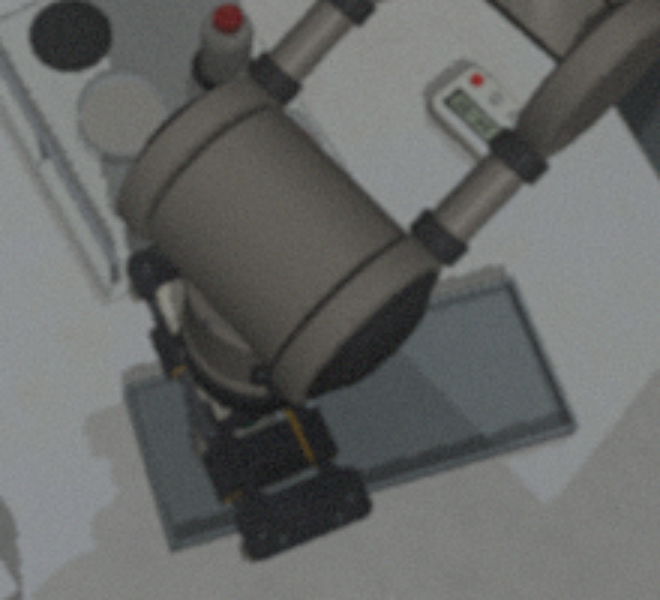

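The gripper holds the large bottle inside the far end of the tray, around crop (270,470). The bare large mat shows at crop (71,36), full-picture (263.7,192). Now I'll lower the last 4 mm, release and lift.

```bash
python3 -m pendant '[[[0,0,-0.06],[0,0,0],-1],[[0,0,-0.06],[0,0,0],-1],[[0,0,-0.02],[0,0,0],-1],[[0,0,0],[0,0,0],-1],[[0,0,0],[0,0,0],-1],[[0,0,0],[0,0,0],-1],[[0,0,0],[0,0,0],-1],[[0,0,0],[0,0,0],-1],[[0,0,0],[0,0,0],-1],[[0,0,0],[0,0,0],-1]]'
python3 -m pendant '[[[0,0,0],[0,0,0],0.1],[[0,0,0],[0,0,0],0.2],[[0,0,0],[0,0,0],0.5],[[0,0,0],[0,0,0],0.5],[[0,0,0],[0,0,0],0.6],[[0,0,0],[0,0,0],0.6],[[0,0,0.2],[0,0,0],0.6],[[0,0,0.4],[0,0,0],0.6],[[0,0,0.6],[0,0,0],0.6],[[0,0,0.8],[0,0,0],0.6]]'
python3 -m pendant '[[[0,0,0.8],[0,0,0],0.5],[[0,0,0.8],[0,0,0],0.5],[[0,0,0.6],[0,0,0],0.5],[[0,-0.3,0.4],[0,0,0],0.5],[[-0.1,-0.7,0],[0,0,0],0.5],[[-0.2,-0.9,0],[0,0,0],0.5],[[-0.2,-0.9,0],[0,0,0],0.5],[[-0.2,-0.9,0],[0,0,0],0.5],[[-0.2,-0.8,0],[0,0,0],0.5],[[-0.1,-0.5,0],[0,0,0],0.5]]'
python3 - <<'E'
from m import *
s=cap('scene','s4.png');o=bot.get_obs();print(o['tool_pos'])
print(caps('scene',s,(270,240,460,370),{'green':((60,90),102)}),caps('scene',s,(225,145,360,275)))
m=cv2.inRange(cv2.cvtColor(s,cv2.COLOR_BGR2GRAY),0,60);n,_,st,ce=cv2.connectedComponentsWithStats(m[170:215,240:290]);print(st[1:],ce[1:]+[240,170])
for i in range(1,n):
  if st[i,4]>200: print('mat',ray('scene',*(ce[i]+[240,170]),11))
E
```

```text
time: 8.73
tool_pos: [597.4, 284.1, 57.4]
tcp_rot: [3.141, 0.0, -3.138]
contact_force: [-1.1, -0.7, 3.9]
grip_width: 46.5
finger_force: 29.9
time: 9.57
tool_pos: [596.6, 283.8, 117.4]
tcp_rot: [-3.141, -0.002, -3.138]
contact_force: [0.2, 0.0, -0.4]
grip_width: 73.6
finger_force: 0.0
time: 10.4
tool_pos: [566.3, 131.2, 195.7]
tcp_rot: [-3.141, -0.0, -3.139]
contact_force: [-0.1, 0.4, -0.2]
grip_width: 68.9
finger_force: 0.0
[566.29209525 129.45787687 195.72478581]
{'green': (array([318.6, 313.8]), [313, 307, 13, 15, 145], array([598.5, 283.4,  98. ]))} {'blue': (array([295.5, 232.7]), [293, 228, 6, 10, 39], array([575.4, 118.1,  99. ]))}
[[ 11   0  39  33 796]] [[270.84924623 186.79145729]]
mat [565.31568215 -47.22442819  11.        ]
```

The scene camera read the released bottle to within 1 mm of where I put it, so I trust that view: dark bottle (568.5,118), small bottle (489.4,22.7). Next is the dark bottle.

```bash
python3 -m pendant '[[[0.07,-0.3,-0.1],[0,0,0],0.5],[[0,-0.1,-0.3],[0,0,0],0.5],[[0,0,-0.6],[0,0,0],0.5],[[0,0,-0.6],[0,0,0],0.5],[[0,0,-0.4],[0,0,0],0.5],[[0,0,0],[0,0,0],0.5],[[0,0,0],[0,0,0],0.5],[[0,0,0],[0,0,0],0.5],[[0,0,0],[0,0,0],0.5],[[0,0,0],[0,0,0],0.5]]'
```

```text
time: 11.28
tool_pos: [569.9, 122.3, 136.0]
tcp_rot: [3.141, 0.002, -3.138]
contact_force: [0.7, 0.2, -0.7]
grip_width: 68.9
finger_force: 0.0
```

```bash
python3 -m pendant '[[[-0.045,-0.14,0],[0,0,0],0.5],[[0,0,-0.1],[0,0,0],0.5],[[0,0,-0.4],[0,0,0],0.5],[[0,0,-0.6],[0,0,0],0.5],[[0,0,-0.6],[0,0,0],0.5],[[0,0,-0.5],[0,0,0],0.5],[[0,0,-0.33],[0,0,0],0.4],[[0,0,0],[0,0,0],0.3],[[0,0,0],[0,0,0],0.2],[[0,0,0],[0,0,0],0.1]]'
python3 -m pendant '[[[0,0,0],[0,0,0],0.08],[[0,0,0],[0,0,0],0.06],[[0,0,0],[0,0,0],0.04],[[0,0,0],[0,0,0],0.02],[[0,0,0],[0,0,0],0],[[0,0,0],[0,0,0],-0.04],[[0,0,0],[0,0,0],-0.1],[[0,0,0],[0,0,0],-1],[[0,0,0],[0,0,0],-1],[[0,0,0],[0,0,0],-1]]'
python3 -m pendant '[[[0,0,0.2],[0,0,0],-1],[[0,0,0.4],[0,0,0],-1],[[0,0,0.5],[0,0,0],-1],[[0,0,0.5],[0,0,0],-1],[[0,0,0.5],[0,0,0],-1],[[0,0,0.5],[0,0,0],-1],[[0,0,0.5],[0,0,0],-1],[[0,0,0.5],[0,0,0],-1],[[0,0,0.3],[0,0,0],-1],[[0,0,0],[0,0,0],-1]]'

```

```text
time: 12.12
tool_pos: [568.7, 117.9, 60.1]
tcp_rot: [3.141, 0.002, -3.138]
contact_force: [0.2, 0.6, 0.8]
grip_width: 52.8
finger_force: 0.0
time: 12.95
tool_pos: [568.0, 117.8, 59.3]
tcp_rot: [-3.142, -0.0, -3.138]
contact_force: [-1.2, -1.9, 3.6]
grip_width: 42.3
finger_force: 29.9
time: 13.78
tool_pos: [568.9, 118.3, 178.2]
tcp_rot: [3.141, 0.003, -3.138]
contact_force: [0.4, -0.4, -2.3]
grip_width: 42.4
finger_force: 29.9
```

```bash
python3 -m pendant '[[[-0.23,0.4,0],[0,0,0],-1],[[-0.23,0.8,0],[0,0,0],-1],[[-0.23,0.9,0],[0,0,0],-1],[[-0.23,0.9,0],[0,0,0],-1],[[-0.23,0.9,0],[0,0,0],-1],[[-0.23,0.9,0],[0,0,0],-1],[[-0.23,0.6,0],[0,0,0],-1],[[-0.23,0.4,0],[0,0,0],-1],[[0,0,-0.3],[0,0,0],-1],[[0,0,-0.5],[0,0,0],-1]]'
python3 -m pendant '[[[0,0,-0.7],[0,0,0],-1],[[0,0,-0.7],[0,0,0],-1],[[0,0,-0.7],[0,0,0],-1],[[0,0,-0.5],[0,0,0],-1],[[0,0,-0.3],[0,0,0],-1],[[0,0,-0.2],[0,0,0],-1],[[0,0,-0.1],[0,0,0],-1],[[0,0,0],[0,0,0],-1],[[0,0,0],[0,0,0],-1],[[0,0,0],[0,0,0],-1]]'
```

```text
time: 14.62
tool_pos: [512.6, 292.7, 152.3]
tcp_rot: [3.141, 0.002, -3.136]
contact_force: [1.0, -0.3, -2.1]
grip_width: 42.3
finger_force: 29.9
time: 15.45
tool_pos: [513.4, 292.1, 57.2]
tcp_rot: [3.141, 0.002, -3.138]
contact_force: [0.4, 0.8, -1.6]
grip_width: 42.3
finger_force: 29.9
```

```bash
python3 -m pendant '[[[0,0,-0.08],[0,0,0],-1],[[0,0,-0.06],[0,0,0],-1],[[0,0,-0.02],[0,0,0],-1],[[0,0,0],[0,0,0],-1],[[0,0,0],[0,0,0],-1],[[0,0,0],[0,0,0],-1],[[0,0,0],[0,0,0],-1],[[0,0,0],[0,0,0],-1],[[0,0,0],[0,0,0],-1],[[0,0,0],[0,0,0],-1]]'
python3 -m pendant '[[[0,0,0],[0,0,0],0],[[0,0,0],[0,0,0],0.1],[[0,0,0],[0,0,0],0.4],[[0,0,0],[0,0,0],0.4],[[0,0,0],[0,0,0],0.4],[[0,0,0],[0,0,0],0.4],[[0,0,0.2],[0,0,0],0.4],[[0,0,0.4],[0,0,0],0.4],[[0,0,0.6],[0,0,0],0.4],[[0,0,0.8],[0,0,0],0.4]]'
python3 -m pendant '[[[0,0,0.8],[0,0,0],0.4],[[0,-0.2,0.6],[0,0,0],0.4],[[-0.1,-0.5,0.3],[0,0,0],0.4],[[-0.1,-0.9,0],[0,0,0],0.4],[[-0.1,-0.9,0],[0,0,0],0.4],[[-0.1,-0.9,0],[0,0,0],0.4],[[-0.1,-0.9,0],[0,0,0],0.4],[[-0.1,-0.9,0],[0,0,0],0.4],[[-0.1,-0.9,0],[0,0,0],0.4],[[-0.1,-0.9,0],[0,0,0],0.4]]'
python3 -m pendant '[[[0,-0.8,0],[0,0,0],0.4],[[0,-0.6,0],[0,0,0],0.4],[[0,-0.4,0],[0,0,0],0.4],[[0,-0.17,0],[0,0,0],0.4],[[0,0,0],[0,0,0],0.4],[[0,0,0],[0,0,0],0.4],[[0,0,0],[0,0,0],0.4],[[0,0,0],[0,0,0],0.4],[[0,0,0],[0,0,0],0.4],[[0,0,0],[0,0,0],0.4]]'
```

```text
time: 16.28
tool_pos: [513.1, 292.1, 52.3]
tcp_rot: [3.141, 0.001, -3.138]
contact_force: [-2.0, -1.5, 5.8]
grip_width: 42.2
finger_force: 29.9
time: 17.12
tool_pos: [511.9, 291.5, 111.0]
tcp_rot: [-3.14, -0.003, -3.138]
contact_force: [-0.0, -0.0, -0.2]
grip_width: 64.1
finger_force: 0.0
time: 17.95
tool_pos: [488.5, 80.7, 163.0]
tcp_rot: [3.142, 0.001, -3.138]
contact_force: [0.6, -0.5, 0.6]
grip_width: 64.7
finger_force: 0.0
time: 18.78
tool_pos: [488.8, 23.4, 162.4]
tcp_rot: [3.141, -0.0, -3.137]
contact_force: [0.4, 0.8, 0.1]
grip_width: 64.4
finger_force: 0.0
```

```bash
python3 -m pendant '[[[0.02,-0.02,-0.2],[0,0,0],0.4],[[0,0,-0.5],[0,0,0],0.4],[[0,0,-0.6],[0,0,0],0.4],[[0,0,-0.7],[0,0,0],0.4],[[0,0,-0.7],[0,0,0],0.4],[[0,0,-0.5],[0,0,0],0.4],[[0,0,-0.3],[0,0,0],0.3],[[0,0,-0.2],[0,0,0],0.2],[[0,0,-0.05],[0,0,0],0.1],[[0,0,0],[0,0,0],0]]'
python3 -m pendant '[[[0,0,0],[0,0,0],-0.05],[[0,0,0],[0,0,0],-0.08],[[0,0,0],[0,0,0],-0.1],[[0,0,0],[0,0,0],-0.12],[[0,0,0],[0,0,0],-0.14],[[0,0,0],[0,0,0],-0.18],[[0,0,0],[0,0,0],-0.25],[[0,0,0],[0,0,0],-1],[[0,0,0],[0,0,0],-1],[[0,0,0],[0,0,0],-1]]'
python3 -m pendant '[[[0,0,0.2],[0,0,0],-1],[[0,0,0.4],[0,0,0],-1],[[0,0,0.5],[0,0,0],-1],[[0,0,0.5],[0,0,0],-1],[[0,0,0.5],[0,0,0],-1],[[0,0,0.5],[0,0,0],-1],[[0,0,0.5],[0,0,0],-1],[[0,0,0.3],[0,0,0],-1],[[0,0,0],[0,0,0],-1],[[0,0,0],[0,0,0],-1]]'

```

```text
time: 19.62
tool_pos: [489.6, 22.2, 50.0]
tcp_rot: [3.142, 0.0, -3.138]
contact_force: [0.3, 0.1, -0.3]
grip_width: 48.2
finger_force: 0.0
time: 20.45
tool_pos: [489.6, 22.1, 50.1]
tcp_rot: [-3.142, 0.001, -3.138]
contact_force: [0.2, -1.5, 2.5]
grip_width: 36.9
finger_force: 30.0
time: 21.28
tool_pos: [489.3, 22.3, 151.9]
tcp_rot: [3.141, 0.0, -3.138]
contact_force: [-0.2, -0.7, -1.3]
grip_width: 36.9
finger_force: 30.0
```

```bash
python3 -m pendant '[[[-0.2,0.4,0],[0,0,0],-1],[[-0.2,0.8,0],[0,0,0],-1],[[-0.2,0.9,0],[0,0,0],-1],[[-0.2,0.9,0],[0,0,0],-1],[[-0.2,0.9,0],[0,0,0],-1],[[-0.2,0.9,0],[0,0,0],-1],[[-0.2,0.9,0],[0,0,0],-1],[[-0.2,0.9,0],[0,0,0],-1],[[-0.2,0.9,0],[0,0,0],-1],[[-0.2,0.9,0],[0,0,0],-1]]'
python3 -m pendant '[[[0,0.5,0],[0,0,0],-1],[[0,0.27,0],[0,0,0],-1],[[0,0,-0.3],[0,0,0],-1],[[0,0,-0.5],[0,0,0],-1],[[0,0,-0.7],[0,0,0],-1],[[0,0,-0.7],[0,0,0],-1],[[0,0,-0.6],[0,0,0],-1],[[0,0,-0.4],[0,0,0],-1],[[0,0,-0.2],[0,0,0],-1],[[0,0,0],[0,0,0],-1]]'
```

```text
time: 22.12
tool_pos: [427.6, 275.7, 150.7]
tcp_rot: [-3.141, -0.003, -3.138]
contact_force: [0.9, 0.7, -1.2]
grip_width: 36.9
finger_force: 30.0
time: 22.95
tool_pos: [428.3, 295.8, 48.0]
tcp_rot: [-3.14, -0.004, -3.139]
contact_force: [-0.6, 0.1, -1.9]
grip_width: 36.8
finger_force: 30.0
```

```bash
python3 -m pendant '[[[0,0.05,-0.06],[0,0,0],-1],[[0,0,-0.06],[0,0,0],-1],[[0,0,-0.03],[0,0,0],-1],[[0,0,-0.01],[0,0,0],-1],[[0,0,0],[0,0,0],-1],[[0,0,0],[0,0,0],-1],[[0,0,0],[0,0,0],-1],[[0,0,0],[0,0,0],-1],[[0,0,0],[0,0,0],-1],[[0,0,0],[0,0,0],-1]]'
python3 -m pendant '[[[0,0,0],[0,0,0],-0.1],[[0,0,0],[0,0,0],0],[[0,0,0],[0,0,0],0.2],[[0,0,0],[0,0,0],0.2],[[0,0,0],[0,0,0],0.2],[[0,0,0],[0,0,0],0.2],[[0,0,0.2],[0,0,0],0.2],[[0,0,0.4],[0,0,0],0.2],[[0,0,0.7],[0,0,0],0.2],[[0,0,0.9],[0,0,0],0.2]]'
python3 -m pendant '[[[0,0,0.7],[0,0,0],0.4],[[0,0,0.5],[0,0,0],0.7],[[0,0,0.3],[0,0,0],0.7],[[0,0,0],[0,0,0],0.9],[[0,0,0],[0,0,0],0.9],[[0,0,0],[0,0,0],0.9],[[0,0,0],[0,0,0],0.9],[[0,0,0],[0,0,0],0.9],[[0,0,0],[0,0,0],0.9],[[0,0,0],[0,0,0],0.9]]'
python3 - <<'E'
from m import *
s=cap('scene','s5.png');t=cap('top','t5.png')
a=cv2.resize(s[130:380,220:440],(528,600),interpolation=cv2.INTER_CUBIC);b=cv2.resize(t[150:300,140:340],(272,204));cv2.imwrite('pics/v5.png',np.hstack([a,cv2.copyMakeBorder(b,0,396,0,0,0)]))
g=cv2.cvtColor(cv2.GaussianBlur(s,(3,3),0),cv2.COLOR_BGR2GRAY)
n,_,st,ce=cv2.connectedComponentsWithStats(cv2.inRange(g[160:275,225:360],0,52))
for i in range(1,n):
  if st[i,4]>150: c=ce[i]+[225,160]; print(st[i],c,ray('scene',*c,11).round(1))
E
```

```text
time: 23.78
tool_pos: [429.4, 298.8, 45.2]
tcp_rot: [3.141, 0.0, -3.138]
contact_force: [1.2, -0.0, -1.3]
grip_width: 36.8
finger_force: 30.0
time: 24.62
tool_pos: [428.4, 298.3, 110.9]
tcp_rot: [-3.14, -0.003, -3.138]
contact_force: [1.0, -1.2, 1.6]
grip_width: 55.1
finger_force: 0.0
time: 25.45
tool_pos: [429.3, 298.7, 155.7]
tcp_rot: [-3.141, -0.001, -3.138]
contact_force: [0.5, -0.3, 0.1]
grip_width: 87.2
finger_force: 0.0
[ 26  21  25  22 418] [263.11483254 191.42583732] [586.  -42.4  11. ]
[ 80  35  18  16 226] [313.84070796 202.30088496] [490.6  26.1  11. ]
[ 62  78  22  21 376] [297.61968085 248.13297872] [567.2 115.5  11. ]
```

View pics/v5.png

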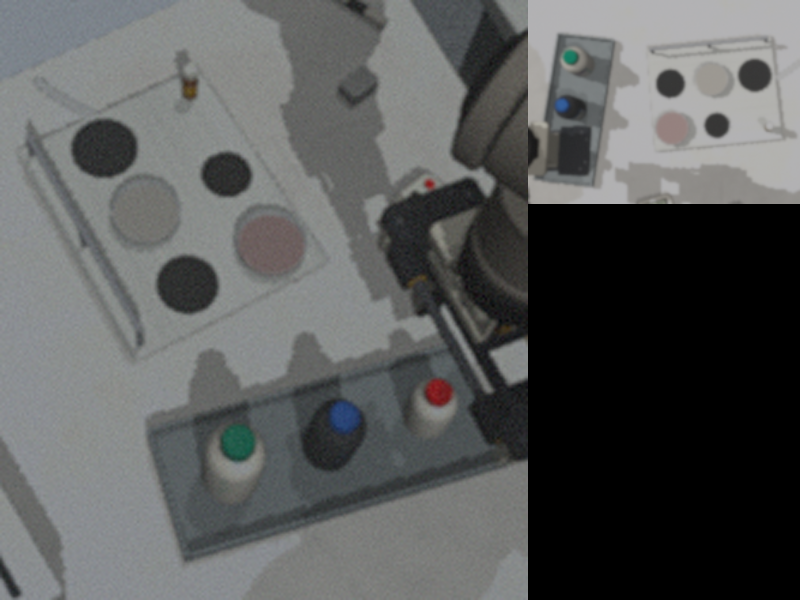

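Scene view: all three bottles stand upright in the tray, caps at crop (238,443), (345,417) and (438,392). The stand is clear, with the dish at crop (144,212), full-picture (280,218), and all three bare mats visible. Next, measure the mats and dish in both views.

```bash
python3 - <<'E'
from m import *
s=cv2.imread('pics/s5.png');t=cv2.imread('pics/t5.png')
for n,im,roi,th in(('scene',s,(225,165,360,275),72),('top',t,(215,170,340,270),90)):
  x0,y0,x1,y1=roi;g=cv2.cvtColor(cv2.GaussianBlur(im,(3,3),0),cv2.COLOR_BGR2GRAY)[y0:y1,x0:x1]
  k,_,st,ce=cv2.connectedComponentsWithStats(cv2.inRange(g,0,th))
  for i in range(1,k):
    if 100<st[i,4]<1000: c=ce[i]+[x0,y0]; print(n,st[i].tolist(),c.round(1),ray(n,*c,11).round(1))
# dish: edge points along rays from centre, circle fit in world at z
  for nm,c0 in(('dish',(280,218) if n=='scene' else (275,208)),('pan',(260.8,85) if n=='scene' else (414.5,241.8))):
    z,r=((20,32) if nm=='dish' else (58,50))
    C=ray(n,*c0,z)[:2]; G=cv2.GaussianBlur(im,(3,3),0).astype(np.float32).sum(2); P=[]
    for a in np.linspace(0,2*np.pi,72,endpoint=False):
      rr=np.arange(r-10,r+10.1,.5); q=np.array([proj(n,[C[0]+x*np.cos(a),C[1]+x*np.sin(a),z]) for x in rr],np.float32)
      v=cv2.remap(G,q[:,:1],q[:,1:],cv2.INTER_LINEAR)[:,0]; i=np.argmax(abs(np.gradient(v))); P.append(C+rr[i]*np.array([np.cos(a),np.sin(a)]))
    P=np.array(P)
    for _ in range(6):
      x=np.linalg.lstsq(np.c_[2*P,np.ones(len(P))],(P**2).sum(1),rcond=None)[0]; R=np.sqrt(x[2]+x[0]**2+x[1]**2)
      d=abs(np.hypot(*(P-x[:2]).T)-R); P=P[d<=max(1.5,np.percentile(d,85))]
    print(n,nm,x[:2].round(1),R.round(1),len(P))
for k,v in caps('scene',s,(270,240,460,370),{'green':((60,90),102),'red':((0,6),74),'blue':((105,125),96)}).items(): print(k,v[2])
E
```

```text
scene [25, 15, 27, 23, 483] [263.  191.3] [586.  -42.8  11. ]
scene [79, 29, 20, 17, 269] [313.9 202.2] [490.4  25.9  11. ]
scene [61, 72, 24, 23, 443] [297.5 248.1] [567.4 115.5  11. ]
scene dish [575.5  37.7] 35.8 32Traceback (most recent call last):
  File "<stdin>", line 13, in <module>
  File "h.py", line 10, in proj
    p=bot.camera_params(n); f=210/np.tan(np.radians(p['fovy'])/2); T=np.array(p['camera_from_world'])
ValueError: time passes only in moves, steps and waits
```

```bash
python3 - <<'E'
import re
s=open('h.py').read().replace("p=bot.camera_params(n)","p=CP(n)")
s=s.replace("def cap(","_c={}\ndef CP(n):\n    if n not in _c: _c[n]=bot.camera_params(n)\n    return _c[n]\ndef cap(",1)
open('h.py','w').write(s)
E
cat > fit.py <<'E'
from m import *
def mats(n,im):
  x0,y0,x1,y1,th={'scene':(225,165,360,275,72),'top':(215,170,340,270,90)}[n]
  g=cv2.cvtColor(cv2.GaussianBlur(im,(3,3),0),cv2.COLOR_BGR2GRAY)[y0:y1,x0:x1]
  k,_,st,ce=cv2.connectedComponentsWithStats(cv2.inRange(g,0,th))
  for i in range(1,k):
    if 100<st[i,4]<1000: c=ce[i]+[x0,y0]; print(n,st[i].tolist(),c.round(1),ray(n,*c,11).round(1))
def circ(n,im,c0,z,r,w=6):
    C=ray(n,*c0,z)[:2]; G=cv2.GaussianBlur(im,(3,3),0).astype(np.float32).sum(2)
    for it in range(3):
      P=[]
      for a in np.linspace(0,2*np.pi,72,endpoint=False):
        rr=np.arange(r-w,r+w+.1,.5); q=np.array([proj(n,[C[0]+x*np.cos(a),C[1]+x*np.sin(a),z]) for x in rr],np.float32)
        v=cv2.remap(G,q[:,:1],q[:,1:],cv2.INTER_LINEAR)[:,0]; i=np.argmax(abs(np.gradient(v))); P.append(C+rr[i]*np.array([np.cos(a),np.sin(a)]))
      P=np.array(P)
      for _ in range(6):
        x=np.linalg.lstsq(np.c_[2*P,np.ones(len(P))],(P**2).sum(1),rcond=None)[0]; R=np.sqrt(x[2]+x[0]**2+x[1]**2)
        d=abs(np.hypot(*(P-x[:2]).T)-R); P=P[d<=max(1.5,np.percentile(d,85))]
      C=x[:2]
    return C.round(1),R.round(1),len(P)
E
python3 - <<'E'
from fit import *
s=cv2.imread('pics/s5.png');t=cv2.imread('pics/t5.png');s0=cv2.imread('pics/s0.png')
mats('top',t)
print('dish',circ('scene',s,(280,218),20,32),circ('top',t,(275,208),20,32))
print('pan',circ('scene',s0,(260.8,85),58,50),circ('scene',s,(260.8,85),58,50),circ('top',t,(414.5,241.8),58,50))
for k,v in caps('scene',s,(270,240,460,370),{'green':((60,90),102),'red':((0,6),74),'blue':((105,125),96)}).items(): print(k,v[2])
for k,v in caps('top',t,(140,160,220,300),{'green':((60,90),102),'blue':((105,125),96)}).items(): print(k,v[2])
E
```

```text
top [80, 24, 23, 23, 403] [306.3 204.9] [585.3 -46.9  11. ]
top [20, 32, 20, 19, 297] [244.1 211. ] [566.6 112.1  11. ]
top [56, 64, 16, 17, 216] [278.5 241.6] [489.8  22.1  11. ]
dish (array([578.1,  37.1]), np.float64(37.2), 41) (array([575. ,  28.5]), np.float64(36.5), 35)
pan (array([ 493.1, -301.9]), np.float64(49.7), 55) (array([ 493.1, -301.4]), np.float64(49.6), 50) (array([ 491.1, -311.3]), np.float64(55.0), 43)
green [598.  283.4  98. ]
red [428.9 298.1  70. ]
blue [513.9 294.2  92. ]
green [597.4 280.1  98. ]
blue [512.6 290.5  92. ]
```

Scene readings match the tool at the tray to within about 1 mm on average; the top view reads about 4 mm low in y. Both views agree that the bottles started off-centre on their mats. The mat centres are therefore the return targets: large (585.7,-42.9), dark (567.3,115.6), small (490.3,26). Now the dish, at about (576,37).

```bash
python3 -m pendant '[[[0.2,-0.3,0],[0,0,0],1],[[0.5,-0.8,0],[0,0,0],1],[[0.5,-0.9,0],[0,0,0],1],[[0.5,-0.9,0],[0,0,0],1],[[0.5,-0.9,0],[0,0,0],1],[[0.5,-0.9,0],[0,0,0],1],[[0.5,-0.9,0],[0,0,0],1],[[0.5,-0.9,0],[0,0,0],1],[[0.5,-0.9,0],[0,0,0],1],[[0.4,-0.7,0],[0,0,0],1]]'
python3 -m pendant '[[[0.2,-0.4,0],[0,0,0],1],[[0.1,-0.2,0],[0,0,0],1],[[0,0,-0.3],[0,0,0],1],[[0,0,-0.6],[0,0,0],1],[[0,0,-0.6],[0,0,0],1],[[0,0,-0.5],[0,0,0],1],[[0,0,-0.3],[0,0,0],1],[[0,0,-0.1],[0,0,0],1],[[0,0,0],[0,0,0],1],[[0,0,0],[0,0,0],1]]'
python3 - <<'E'
from fit import *
s=cv2.imread('pics/s5.png');t=cv2.imread('pics/t5.png')
for w in(2,3,4): print(w,circ('scene',s,(280.4,217.9),20,32,w),circ('top',t,(276,208.1),20,32,w))
for n,im,c in(('scene',s,(280,218)),('top',t,(275,208))):
  L=cv2.cvtColor(cv2.GaussianBlur(im,(5,5),0),cv2.COLOR_BGR2LAB).astype(int)
  b=L[...,2]; x,y=c; print(n,b[y-24:y+25:4,x-28:x+29:4])
E
```

```text
time: 26.38
tool_pos: [568.5, 52.7, 156.2]
tcp_rot: [-3.141, 0.001, -3.139]
contact_force: [0.2, 0.1, 0.3]
grip_width: 91.7
finger_force: 0.0
time: 27.22
tool_pos: [576.6, 38.3, 84.6]
tcp_rot: [3.141, 0.001, -3.137]
contact_force: [-1.1, 0.2, 0.7]
grip_width: 92.0
finger_force: 0.0
2 (array([576.5,  39.7]), np.float64(33.7), 62) (array([573.8,  29.7]), np.float64(33.7), 67)
3 (array([577.2,  39.8]), np.float64(34.5), 59) (array([574.6,  29.7]), np.float64(34.5), 60)
4 (array([577.8,  40.2]), np.float64(34.8), 57) (array([575.4,  29.4]), np.float64(35.5), 54)
scene [[128 128 128 128 128 128 128 129 129 129 129 129 128 129 128]
 [129 127 128 129 128 129 129 129 129 128 128 129 129 128 128]
 [128 128 129 128 128 129 129 129 128 129 129 129 128 129 128]
 [128 129 129 129 129 128 128 128 128 128 129 129 129 129 128]
 [129 129 129 129 128 129 130 130 130 130 128 129 129 129 128]
 [129 129 128 129 128 130 130 130 130 130 130 129 129 128 129]
 [127 129 129 129 129 130 130 131 130 131 130 128 129 129 128]
 [126 128 129 129 129 130 130 130 130 130 130 128 129 129 129]
 [128 126 128 129 129 130
[... 414 characters left out ...]
0 130]
 [130 130 130 130 130 130 130 130 130 130 130 130 130 130 130]
 [130 130 130 130 130 130 130 130 130 130 130 130 130 129 128]
 [130 130 130 130 130 130 132 132 132 130 130 130 130 129 129]
 [129 129 130 130 130 132 132 132 132 132 130 130 129 129 128]
 [129 128 129 129 130 132 132 132 132 132 130 130 130 129 129]
 [129 128 129 130 130 132 132 132 132 132 130 130 130 129 129]
 [128 128 129 129 129 131 132 132 132 131 130 130 130 130 129]
 [129 129 128 129 129 129 129 130 130 130 130 129 129 129 129]
 [128 128 128 128 129 128 129 129 129 129 129 129 130 130 130]
 [128 127 128 128 128 128 129 129 129 129 129 129 130 130 130]
 [130 129 128 128 128 129 129 129 129 129 130 129 129 130 130]]
```

The fits give a dish centre near (576,37–39). The tool is above it with 14 mm clearance each side, so go down to 27.5 mm and close.

```bash
python3 -m pendant '[[[0,-0.02,-0.3],[0,0,0],1],[[0,0,-0.5],[0,0,0],1],[[0,0,-0.4],[0,0,0],1],[[0,0,-0.3],[0,0,0],1],[[0,0,-0.2],[0,0,0],1],[[0,0,-0.1],[0,0,0],1],[[0,0,0],[0,0,0],1],[[0,0,0],[0,0,0],1],[[0,0,0],[0,0,0],1],[[0,0,0],[0,0,0],1]]'
```

```text
time: 28.05
tool_pos: [576.8, 37.2, 30.7]
tcp_rot: [3.142, 0.001, -3.138]
contact_force: [0.6, -0.3, 0.2]
grip_width: 91.8
finger_force: 0.0
```

```bash
python3 -m pendant '[[[0,0,-0.1],[0,0,0],0.9],[[0,0,0],[0,0,0],0.7],[[0,0,0],[0,0,0],0.6],[[0,0,0],[0,0,0],0.5],[[0,0,0],[0,0,0],0.47],[[0,0,0],[0,0,0],0.44],[[0,0,0],[0,0,0],0.41],[[0,0,0],[0,0,0],0.38],[[0,0,0],[0,0,0],0.36],[[0,0,0],[0,0,0],0.34]]'
python3 -m pendant '[[[0,0,0],[0,0,0],0.3],[[0,0,0],[0,0,0],-1],[[0,0,0],[0,0,0],-1],[[0,0,0],[0,0,0],-1],[[0,0,0],[0,0,0],-1],[[0,0,0],[0,0,0],-1],[[0,0,0],[0,0,0],-1],[[0,0,0],[0,0,0],-1],[[0,0,0],[0,0,0],-1],[[0,0,0],[0,0,0],-1]]'
```

```text
time: 28.88
tool_pos: [576.4, 37.2, 27.2]
tcp_rot: [3.142, 0.0, -3.138]
contact_force: [-1.1, 0.9, -0.3]
grip_width: 62.7
finger_force: 30.0
time: 29.72
tool_pos: [576.4, 37.2, 27.2]
tcp_rot: [3.141, 0.0, -3.138]
contact_force: [0.6, 0.6, 1.2]
grip_width: 62.5
finger_force: 30.0
```

```bash
python3 -m pendant '[[[0,0,0.2],[0,0,0],-1],[[0,0,0.4],[0,0,0],-1],[[0,0,0.6],[0,0,0],-1],[[0,0,0.7],[0,0,0],-1],[[0,0,0.7],[0,0,0],-1],[[0,0,0.5],[0,0,0],-1],[[0,-0.1,0.3],[0,0,0],-1],[[-0.05,-0.3,0.2],[0,0,0],-1],[[-0.2,-0.6,0],[0,0,0],-1],[[-0.22,-0.8,0],[0,0,0],-1]]'
python3 -m pendant '[[[-0.22,-0.9,0],[0,0,0],-1],[[-0.22,-0.9,0],[0,0,0],-1],[[-0.22,-0.9,0],[0,0,0],-1],[[-0.22,-0.9,0],[0,0,0],-1],[[-0.22,-0.9,0],[0,0,0],-1],[[-0.22,-0.9,0],[0,0,0],-1],[[-0.22,-0.9,0],[0,0,0],-1],[[-0.22,-0.9,0],[0,0,0],-1],[[-0.22,-0.9,0],[0,0,0],-1],[[-0.22,-0.7,0],[0,0,0],-1]]'
python3 -m pendant '[[[-0.1,-0.5,0],[0,0,0],-1],[[0,-0.2,-0.1],[0,0,0],-1],[[0,0,-0.3],[0,0,0],-1],[[0,0,-0.3],[0,0,0],-1],[[0,0,-0.3],[0,0,0],-1],[[0,0,-0.2],[0,0,0],-1],[[0,0,-0.1],[0,0,0],-1],[[0,0,0],[0,0,0],-1],[[0,0,0],[0,0,0],-1],[[0,0,0],[0,0,0],-1]]'
python3 - <<'E'
from m import *
s=cap('scene','s6.png');t=cap('top','t6.png')
a=cv2.resize(s[30:160,190:330],(420,390),interpolation=cv2.INTER_CUBIC);b=cv2.resize(t[180:310,350:470],(360,390),interpolation=cv2.INTER_CUBIC);cv2.imwrite('pics/v6.png',np.hstack([a,b]))
E
```

```text
time: 30.55
tool_pos: [562.0, -16.9, 135.4]
tcp_rot: [3.141, 0.0, -3.136]
contact_force: [0.1, -0.6, -0.3]
grip_width: 62.7
finger_force: 30.0
time: 31.38
tool_pos: [494.9, -283.2, 134.7]
tcp_rot: [3.141, -0.001, -3.139]
contact_force: [-0.3, 0.9, -0.3]
grip_width: 62.9
finger_force: 30.0
time: 32.22
tool_pos: [493.7, -301.7, 96.5]
tcp_rot: [-3.141, 0.001, -3.137]
contact_force: [0.4, 0.6, 0.1]
grip_width: 62.8
finger_force: 30.0
```

View pics/v6.png

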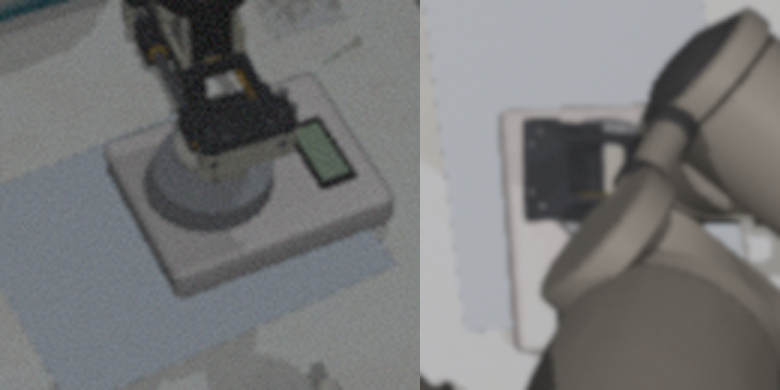

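The dish hangs between the fingers over the pan: scene crop (205,165), pan centre near (210,180). Lower to 77.5 mm, feel for contact and release.

```bash
python3 -m pendant '[[[-0.02,-0.01,-0.2],[0,0,0],-1],[[0,0,-0.2],[0,0,0],-1],[[0,0,-0.12],[0,0,0],-1],[[0,0,-0.08],[0,0,0],-1],[[0,0,-0.02],[0,0,0],-1],[[0,0,-0.02],[0,0,0],-1],[[0,0,0],[0,0,0],-1],[[0,0,0],[0,0,0],-1],[[0,0,0],[0,0,0],-1],[[0,0,0],[0,0,0],-1]]'
```

```text
time: 33.15
tool_pos: [492.7, -302.1, 77.1]
tcp_rot: [3.142, -0.0, -3.138]
contact_force: [-1.6, 1.0, 4.5]
grip_width: 62.9
finger_force: 30.0
```

```bash
python3 -m pendant '[[[0,0,0],[0,0,0],0.42],[[0,0,0],[0,0,0],0.45],[[0,0,0],[0,0,0],0.6],[[0,0,0],[0,0,0],0.8],[[0,0,0],[0,0,0],1],[[0,0,0],[0,0,0],1],[[0,0,0],[0,0,0],1],[[0,0,0],[0,0,0],1],[[0,0,0.2],[0,0,0],1],[[0,0,0.4],[0,0,0],1]]'
python3 -m pendant '[[[0,0,0.6],[0,0,0],1],[[0,0,0.8],[0,0,0],1],[[-0.1,0.3,0.6],[0,0,0],1],[[-0.2,0.8,0.3],[0,0,0],1],[[-0.2,0.9,0],[0,0,0],0.5],[[-0.2,0.9,0],[0,0,0],0.2],[[-0.2,0.9,0],[0,0,0],0.2],[[-0.2,0.9,0],[0,0,0],0.2],[[-0.2,0.9,0],[0,0,0],0.2],[[-0.2,0.9,0],[0,0,0],0.2]]'
python3 - <<'E'
from fit import *
s=cap('scene','s7.png');t=cap('top','t7.png')
a=cv2.resize(s[40:140,200:330],(520,400),interpolation=cv2.INTER_CUBIC);b=cv2.resize(t[200:300,375:445],(280,400),interpolation=cv2.INTER_CUBIC);cv2.imwrite('pics/v7.png',np.hstack([a,b]))
p=proj('scene',[493,-302,70])
for w in(3,5): print(circ('scene',s,p,70,32,w),circ('top',t,proj('top',[493,-306,70]),70,32,w))
print(circ('scene',s,(260.8,85),58,50,5),circ('top',t,(414.5,241.8),58,50,5))
E
```

```text
time: 33.98
tool_pos: [492.0, -301.5, 94.1]
tcp_rot: [3.14, -0.002, -3.138]
contact_force: [0.4, 0.0, 0.9]
grip_width: 91.9
finger_force: 0.0
time: 34.82
tool_pos: [447.3, -105.9, 164.5]
tcp_rot: [-3.141, 0.001, -3.138]
contact_force: [0.9, 0.4, 0.2]
grip_width: 57.3
finger_force: 0.0
(array([ 492.6, -299.2]), np.float64(30.8), 48) (array([ 491.1, -304.2]), np.float64(29.8), 52)
(array([ 491.7, -304.9]), np.float64(36.2), 40) (array([ 490.8, -304.2]), np.float64(30.1), 42)
(array([ 492.4, -301.8]), np.float64(49.9), 42) (array([ 499.7, -301.5]), np.float64(49.9), 42)
```

View pics/v7.png

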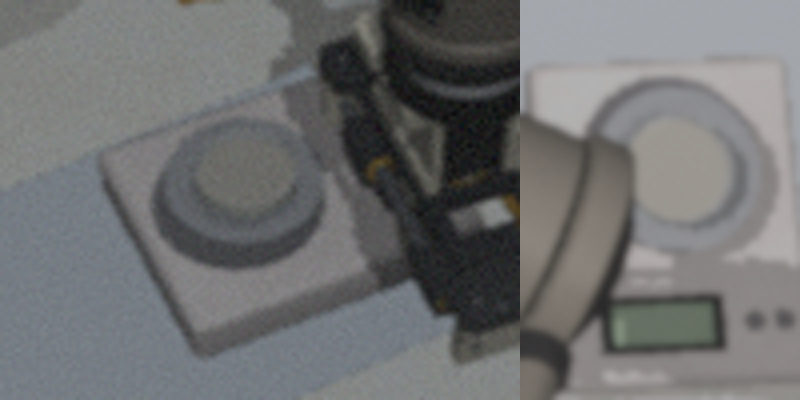

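The dish sits flat on the pan: in the scene crop the filling is at (245,172) and the pan at (241,180); in the top crop the filling is at (683,169) and the pan at (680,165). That looks centred within a few mm; I'll check with the filling's centroid and go to the small bottle.

```bash
python3 - <<'E'
from m import *
for n,f,c in(('scene','s7.png',(261,83)),('top','t7.png',(416,242))):
  im=cv2.imread('pics/'+f);L=cv2.cvtColor(cv2.GaussianBlur(im,(3,3),0),cv2.COLOR_BGR2LAB).astype(int)
  x,y=c;b=L[y-22:y+23,x-22:x+23,2];
  m=(b>=128).astype(np.uint8); m=cv2.morphologyEx(m,cv2.MORPH_OPEN,np.ones((5,5)))
  k,lab,st,ce=cv2.connectedComponentsWithStats(m);i=lab[22,22];q=ce[i]+[x-22,y-22];print(n,i,st[i],q.round(1),[ray(n,*q,z).round(1) for z in(66,70)])
E
python3 -m pendant '[[[0,0.9,0],[0,0,0],0.2],[[0,0.9,0],[0,0,0],0.2],[[0,0.9,0],[0,0,0],0.2],[[0,0.9,0],[0,0,0],0.2],[[0,0.9,0],[0,0,0],0.2],[[0,0.9,0],[0,0,0],0.2],[[0,0.9,0],[0,0,0],0.2],[[0,0.9,0],[0,0,0],0.2],[[0,0.9,0],[0,0,0],0.2],[[0,0.9,0],[0,0,0],0.2]]'
python3 -m pendant '[[[-0.05,0.9,0],[0,0,0],0.2],[[-0.05,0.9,0],[0,0,0],0.2],[[-0.1,0.8,0],[0,0,0],0.2],[[-0.2,0.6,0],[0,0,0],0.2],[[-0.2,0.4,0],[0,0,0],0.2],[[0,0.2,0],[0,0,0],0.2],[[0,0,0],[0,0,0],0.2],[[0,0,0],[0,0,0],0.2],[[0,0,0],[0,0,0],0.2],[[0,0,0],[0,0,0],0.2]]'
```

```text
scene 3 [ 10  13  25  20 401] [261.1  83.6] [array([ 493. , -296.6,   66. ]), array([ 494.2, -293.1,   70. ])]
top 3 [  0   9  34  36 877] [409. 245.] [array([ 484.1, -291.6,   66. ]), array([ 483.8, -290.5,   70. ])]
time: 35.75
tool_pos: [448.3, 163.9, 164.5]
tcp_rot: [3.141, 0.001, -3.138]
contact_force: [0.1, -0.2, 0.1]
grip_width: 55.1
finger_force: 0.0
time: 36.58
tool_pos: [430.2, 276.1, 164.0]
tcp_rot: [-3.142, 0.0, -3.139]
contact_force: [-0.8, -0.0, -0.5]
grip_width: 55.1
finger_force: 0.0
```

Those centroids disagree by a few mm, so I'll take clean pictures now that the arm is away from the balance.

```bash
python3 - <<'E'
from fit import *
s=cap('scene','s8.png');t=cap('top','t8.png')
a=cv2.resize(s[60:110,235:285],(400,400),interpolation=cv2.INTER_CUBIC);b=cv2.resize(t[217:267,390:440],(400,400),interpolation=cv2.INTER_CUBIC)
v=cv2.convertScaleAbs(np.hstack([a,b]),alpha=1.6,beta=-60);cv2.imwrite('pics/v8.png',v)
for n,im,c in(('scene',s,(261,83)),('top',t,(416,242))):
  L=cv2.cvtColor(cv2.GaussianBlur(im,(3,3),0),cv2.COLOR_BGR2LAB).astype(int)
  x,y=c;b=L[y-17:y+18,x-17:x+18,2];th=(np.median(b[14:21,14:21])+124)/2
  print(np.median(b[14:21,14:21]))
  m=(b>=127).astype(np.uint8); m=cv2.morphologyEx(m,cv2.MORPH_OPEN,np.ones((3,3)))
  k,lab,st,ce=cv2.connectedComponentsWithStats(m);i=lab[17,17];q=ce[i]+[x-17,y-17];print(n,st[i],q.round(1),[ray(n,*q,z).round(1) for z in(66,70)])
E
```

```text
130.0
scene [  5   7  26  22 463] [261.4  83.6] [array([ 492.4, -296.3,   66. ]), array([ 493.5, -292.8,   70. ])]
132.0
top [  0   3  33  29 709] [414.4 242. ] [array([ 491.7, -304.4,   66. ]), array([ 491.3, -303.3,   70. ])]
```

View pics/v8.png

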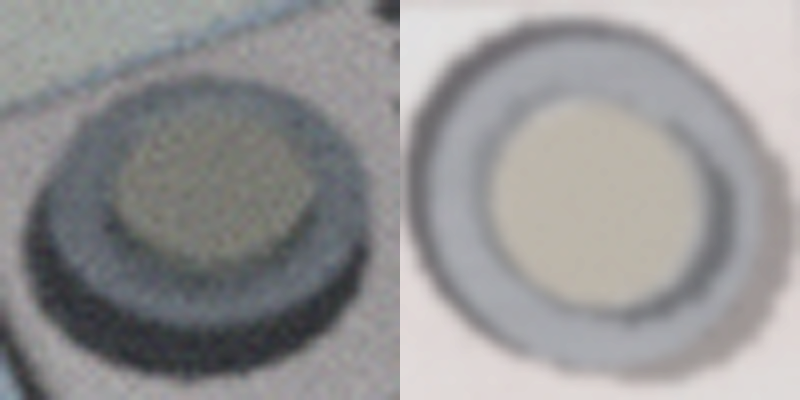

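Left crop (scene): filling centre (213,186), pan top centre (209,201). Right crop (top): filling (598,202), pan (593,203). After the parallax of the dish's 9 mm height, it is centred on the pan to about 1 mm. Dish done; now return the small bottle.

```bash
python3 -m pendant '[[[-0.02,0.4,0],[0,0,0],0.2],[[0,0.36,-0.1],[0,0,0],0.2],[[0,0,-0.5],[0,0,0],0.2],[[0,0,-0.7],[0,0,0],0.2],[[0,0,-0.7],[0,0,0],0.2],[[0,0,-0.7],[0,0,0],0.2],[[0,0,-0.6],[0,0,0],0.2],[[0,0,-0.4],[0,0,0],0.2],[[0,0,-0.2],[0,0,0],0.2],[[0,0,0],[0,0,0],0.1]]'
python3 -m pendant '[[[0,0,-0.05],[0,0,0],0],[[0,0,0],[0,0,0],-0.05],[[0,0,0],[0,0,0],-0.1],[[0,0,0],[0,0,0],-0.12],[[0,0,0],[0,0,0],-0.14],[[0,0,0],[0,0,0],-0.18],[[0,0,0],[0,0,0],-0.25],[[0,0,0],[0,0,0],-1],[[0,0,0],[0,0,0],-1],[[0,0,0],[0,0,0],-1]]'
python3 -m pendant '[[[0,0,0.2],[0,0,0],-1],[[0,0,0.4],[0,0,0],-1],[[0,0,0.6],[0,0,0],-1],[[0,0,0.7],[0,0,0],-1],[[0,0,0.6],[0,0,0],-1],[[0,0,0.5],[0,0,0],-1],[[0,0,0.3],[0,0,0],-1],[[0,0,0],[0,0,0],-1],[[0,0,0],[0,0,0],-1],[[0,0,0],[0,0,0],-1]]'
```

```text
time: 37.52
tool_pos: [428.3, 300.1, 45.5]
tcp_rot: [-3.141, -0.002, -3.137]
contact_force: [0.4, -0.1, 0.8]
grip_width: 52.0
finger_force: 0.0
time: 38.35
tool_pos: [429.3, 299.7, 45.8]
tcp_rot: [3.141, 0.0, -3.138]
contact_force: [-1.7, -3.2, 4.9]
grip_width: 36.8
finger_force: 30.0
time: 39.18
tool_pos: [428.5, 299.5, 143.4]
tcp_rot: [-3.141, -0.002, -3.138]
contact_force: [-0.4, -0.6, -1.6]
grip_width: 36.9
finger_force: 30.0
```

```bash
python3 -m pendant '[[[0.2,-0.4,0],[0,0,0],-1],[[0.2,-0.8,0],[0,0,0],-1],[[0.2,-0.9,0],[0,0,0],-1],[[0.2,-0.9,0],[0,0,0],-1],[[0.2,-0.9,0],[0,0,0],-1],[[0.2,-0.9,0],[0,0,0],-1],[[0.2,-0.9,0],[0,0,0],-1],[[0.2,-0.9,0],[0,0,0],-1],[[0.2,-0.9,0],[0,0,0],-1],[[0.2,-0.9,0],[0,0,0],-1]]'
python3 -m pendant '[[[0.06,-0.5,0],[0,0,0],-1],[[0,-0.2,0],[0,0,0],-1],[[0,0,-0.3],[0,0,0],-1],[[0,0,-0.5],[0,0,0],-1],[[0,0,-0.6],[0,0,0],-1],[[0,0,-0.6],[0,0,0],-1],[[0,0,-0.5],[0,0,0],-1],[[0,0,-0.3],[0,0,0],-1],[[0,0,0],[0,0,0],-1],[[0,0,0],[0,0,0],-1]]'
```

```text
time: 40.02
tool_pos: [488.5, 46.4, 143.2]
tcp_rot: [3.141, -0.002, -3.138]
contact_force: [0.6, 0.1, -2.5]
grip_width: 36.8
finger_force: 30.0
time: 40.85
tool_pos: [490.4, 27.5, 59.9]
tcp_rot: [3.141, -0.002, -3.137]
contact_force: [1.3, 0.2, -1.3]
grip_width: 36.9
finger_force: 30.0
```

```bash
python3 -m pendant '[[[0,-0.05,-0.08],[0,0,0],-1],[[0,0,-0.08],[0,0,0],-1],[[0,0,-0.05],[0,0,0],-1],[[0,0,-0.03],[0,0,0],-1],[[0,0,0],[0,0,0],-1],[[0,0,0],[0,0,0],-1],[[0,0,0],[0,0,0],-1],[[0,0,0],[0,0,0],-1],[[0,0,0],[0,0,0],-1],[[0,0,0],[0,0,0],-1]]'
```

```text
time: 41.68
tool_pos: [491.0, 25.2, 53.3]
tcp_rot: [3.142, 0.0, -3.138]
contact_force: [0.6, -0.6, -0.1]
grip_width: 37.2
finger_force: 30.0
```

```bash
python3 -m pendant '[[[0,0.02,-0.02],[0,0,0],-1],[[0,0,0],[0,0,0],-1],[[0,0,0],[0,0,0],-0.15],[[0,0,0],[0,0,0],-0.05],[[0,0,0],[0,0,0],0.2],[[0,0,0],[0,0,0],0.2],[[0,0,0],[0,0,0],0.2],[[0,0,0.2],[0,0,0],0.2],[[0,0,0.5],[0,0,0],0.2],[[0,0,0.8],[0,0,0],0.2]]'
python3 -m pendant '[[[0,0,0.8],[0,0,0],0.3],[[0,0.2,0.6],[0,0,0],0.3],[[0,0.5,0.4],[0,0,0],0.3],[[0.1,0.9,0],[0,0,0],0.4],[[0.1,0.9,0],[0,0,0],0.4],[[0.1,0.9,0],[0,0,0],0.4],[[0.1,0.9,0],[0,0,0],0.4],[[0.1,0.9,0],[0,0,0],0.4],[[0.1,0.9,0],[0,0,0],0.4],[[0.1,0.9,0],[0,0,0],0.4]]'
python3 -m pendant '[[[0.03,0.8,0],[0,0,0],0.4],[[0,0.6,0],[0,0,0],0.4],[[0,0.3,0],[0,0,0],0.4],[[0,0.2,0],[0,0,0],0.4],[[0,0,0],[0,0,0],0.4],[[0,0,0],[0,0,0],0.4],[[0,0,0],[0,0,0],0.4],[[0,0,0],[0,0,0],0.4],[[0,0,0],[0,0,0],0.4],[[0,0,0],[0,0,0],0.4]]'
python3 - <<'E'
from m import *
s=cap('scene','s9.png');t=cap('top','t9.png')
for n,im,r in(('scene',s,(225,145,360,275)),('top',t,(220,175,335,270))): print(n,caps(n,im,r,{'red':((0,6),81)}))
print(caps('scene',s,(270,240,460,370),{'green':((60,90),102),'blue':((105,125),96)}))
E
```

```text
time: 42.52
tool_pos: [489.5, 26.0, 96.8]
tcp_rot: [3.141, -0.004, -3.138]
contact_force: [0.2, -0.1, -0.4]
grip_width: 55.4
finger_force: 0.0
time: 43.35
tool_pos: [511.8, 237.2, 152.2]
tcp_rot: [3.141, 0.0, -3.138]
contact_force: [-0.4, 0.3, -0.1]
grip_width: 64.4
finger_force: 0.0
time: 44.18
tool_pos: [513.0, 292.2, 151.7]
tcp_rot: [3.142, 0.0, -3.139]
contact_force: [1.2, -0.1, -1.1]
grip_width: 64.3
finger_force: 0.0
scene {'red': (array([315.4, 186.9]), [312, 183, 8, 8, 51], array([490.7,  25.3,  77. ]))}
top {'red': (array([277.5, 239.4]), [275, 237, 7, 6, 34], array([490.1,  22.7,  77. ]))}
{'green': (array([318.8, 313.8]), [313, 307, 13, 15, 152], array([598.2, 283.5,  98. ])), 'blue': (array([360.3, 303.9]), [357, 298, 8, 13, 74], array([518.8, 293.2,  92. ]))}
```

The small bottle's cap (490.7,25.3) matches its mat (490.4,25.9). Next, the dark bottle.

```bash
python3 -m pendant '[[[0,0,-0.3],[0,0,0],0.4],[[0,0,-0.5],[0,0,0],0.4],[[0,0,-0.6],[0,0,0],0.4],[[0,0,-0.6],[0,0,0],0.4],[[0,0,-0.6],[0,0,0],0.4],[[0,0,-0.4],[0,0,0],0.4],[[0,0,-0.2],[0,0,0],0.4],[[0,0,-0.1],[0,0,0],0.3],[[0,0,0],[0,0,0],0.2],[[0,0,0],[0,0,0],0.1]]'
python3 -m pendant '[[[0,0,0],[0,0,0],0.06],[[0,0,0],[0,0,0],0.04],[[0,0,0],[0,0,0],0.02],[[0,0,0],[0,0,0],0],[[0,0,0],[0,0,0],-0.03],[[0,0,0],[0,0,0],-0.1],[[0,0,0],[0,0,0],-1],[[0,0,0],[0,0,0],-1],[[0,0,0],[0,0,0],-1],[[0,0,0],[0,0,0],-1]]'
python3 -m pendant '[[[0,0,0.2],[0,0,0],-1],[[0,0,0.4],[0,0,0],-1],[[0,0,0.6],[0,0,0],-1],[[0,0,0.7],[0,0,0],-1],[[0,0,0.7],[0,0,0],-1],[[0,0,0.6],[0,0,0],-1],[[0,0,0.4],[0,0,0],-1],[[0,0,0.3],[0,0,0],-1],[[0,0,0],[0,0,0],-1],[[0,0,0],[0,0,0],-1]]'
```

```text
time: 45.12
tool_pos: [513.1, 293.0, 53.1]
tcp_rot: [3.141, 0.001, -3.138]
contact_force: [0.2, 0.2, -0.5]
grip_width: 52.8
finger_force: 0.0
time: 45.95
tool_pos: [512.9, 292.7, 52.8]
tcp_rot: [-3.141, 0.0, -3.138]
contact_force: [-0.7, -1.7, 3.2]
grip_width: 42.4
finger_force: 29.9
time: 46.78
tool_pos: [512.6, 292.9, 169.4]
tcp_rot: [3.141, -0.0, -3.138]
contact_force: [-1.0, -0.1, -1.5]
grip_width: 42.2
finger_force: 29.9
```

```bash
python3 -m pendant '[[[0.2,-0.4,0],[0,0,0],-1],[[0.2,-0.8,0],[0,0,0],-1],[[0.2,-0.9,0],[0,0,0],-1],[[0.2,-0.9,0],[0,0,0],-1],[[0.2,-0.9,0],[0,0,0],-1],[[0.2,-0.8,0],[0,0,0],-1],[[0.2,-0.6,0],[0,0,0],-1],[[0.2,-0.4,0],[0,0,0],-1],[[0.2,-0.2,0],[0,0,0],-1],[[0,0,-0.2],[0,0,0],-1]]'
python3 -m pendant '[[[0,0,-0.5],[0,0,0],-1],[[0,0,-0.7],[0,0,0],-1],[[0,0,-0.7],[0,0,0],-1],[[0,0,-0.6],[0,0,0],-1],[[0,0,-0.4],[0,0,0],-1],[[0,0,-0.25],[0,0,0],-1],[[0,0,0],[0,0,0],-1],[[0,0,0],[0,0,0],-1],[[0,0,0],[0,0,0],-1],[[0,0,0],[0,0,0],-1]]'
```

```text
time: 47.62
tool_pos: [568.5, 114.5, 163.9]
tcp_rot: [3.142, 0.002, -3.14]
contact_force: [1.6, -0.0, -1.5]
grip_width: 42.3
finger_force: 29.9
time: 48.45
tool_pos: [567.4, 116.1, 70.1]
tcp_rot: [3.141, 0.002, -3.138]
contact_force: [-0.4, -0.3, -0.9]
grip_width: 42.2
finger_force: 29.9
```

-10.2 mm to go (0.34).

```bash
python3 -m pendant '[[[-0.01,-0.015,-0.12],[0,0,0],-1],[[0,0,-0.1],[0,0,0],-1],[[0,0,-0.07],[0,0,0],-1],[[0,0,-0.04],[0,0,0],-1],[[0,0,-0.01],[0,0,0],-1],[[0,0,0],[0,0,0],-1],[[0,0,0],[0,0,0],-1],[[0,0,0],[0,0,0],-1],[[0,0,0],[0,0,0],-1],[[0,0,0],[0,0,0],-1]]'
```

```text
time: 49.28
tool_pos: [566.6, 115.3, 59.8]
tcp_rot: [3.142, 0.001, -3.138]
contact_force: [-3.3, -0.9, 6.2]
grip_width: 42.3
finger_force: 29.9
```

```bash
python3 -m pendant '[[[0.02,0.01,0],[0,0,0],-0.03],[[0,0,0],[0,0,0],0.05],[[0,0,0],[0,0,0],0.3],[[0,0,0],[0,0,0],0.4],[[0,0,0],[0,0,0],0.4],[[0,0,0],[0,0,0],0.4],[[0,0,0],[0,0,0],0.4],[[0,0,0.2],[0,0,0],0.4],[[0,0,0.5],[0,0,0],0.4],[[0,0,0.8],[0,0,0],0.4]]'
python3 -m pendant '[[[0,0,0.8],[0,0,0],0.5],[[0,0,0.7],[0,0,0],0.5],[[0.1,0.2,0.5],[0,0,0],0.5],[[0.1,0.6,0.2],[0,0,0],0.5],[[0.2,0.9,0],[0,0,0],0.5],[[0.2,0.9,0],[0,0,0],0.5],[[0.2,0.9,0],[0,0,0],0.5],[[0.2,0.9,0],[0,0,0],0.5],[[0,0.7,0],[0,0,0],0.5],[[0,0.4,0],[0,0,0],0.5]]'
python3 -m pendant '[[[0,0.13,0],[0,0,0],0.5],[[0,0,0],[0,0,0],0.5],[[0,0,0],[0,0,0],0.5],[[0,0,0],[0,0,0],0.5],[[0,0,0],[0,0,0],0.5],[[0,0,0],[0,0,0],0.5],[[0,0,0],[0,0,0],0.5],[[0,0,0],[0,0,0],0.5],[[0,0,0],[0,0,0],0.5],[[0,0,0],[0,0,0],0.5]]'
python3 - <<'E'
from m import *
s=cap('scene','s10.png');t=cap('top','t10.png')
for n,im,r in(('scene',s,(225,145,360,275)),('top',t,(220,175,335,270))): print(n,[(k,v[1],v[2]) for k,v in caps(n,im,r,{'red':((0,6),81),'blue':((105,125),103)}).items()])
E
```

```text
time: 50.12
tool_pos: [565.7, 115.5, 102.8]
tcp_rot: [-3.141, -0.005, -3.138]
contact_force: [0.1, 0.0, -0.4]
grip_width: 64.5
finger_force: 0.0
time: 50.95
tool_pos: [596.8, 283.1, 170.1]
tcp_rot: [3.141, 0.0, -3.136]
contact_force: [0.3, -0.2, 0.1]
grip_width: 68.5
finger_force: 0.0
time: 51.78
tool_pos: [597.1, 284.5, 169.9]
tcp_rot: [3.142, -0.0, -3.138]
contact_force: [0.0, 0.1, 0.4]
grip_width: 68.7
finger_force: 0.0
scene [('blue', [294, 230, 4, 4, 11], array([574.5, 116. ,  99. ]))]
top [('red', [275, 237, 7, 6, 34], array([489.7,  22.3,  77. ])), ('blue', [235, 202, 10, 9, 71], array([566. , 114.4,  99. ]))]
```

```bash
python3 -m pendant '[[[0,0,-0.3],[0,0,0],0.5],[[0,0,-0.5],[0,0,0],0.5],[[0,0,-0.7],[0,0,0],0.5],[[0,0,-0.7],[0,0,0],0.5],[[0,0,-0.7],[0,0,0],0.5],[[0,0,-0.4],[0,0,0],0.5],[[0,0,-0.3],[0,0,0],0.5],[[0,0,-0.13],[0,0,0],0.4],[[0,0,0],[0,0,0],0.3],[[0,0,0],[0,0,0],0.2]]'
python3 -m pendant '[[[0,0,0],[0,0,0],0.16],[[0,0,0],[0,0,0],0.14],[[0,0,0],[0,0,0],0.12],[[0,0,0],[0,0,0],0.1],[[0,0,0],[0,0,0],0.08],[[0,0,0],[0,0,0],0],[[0,0,0],[0,0,0],-1],[[0,0,0],[0,0,0],-1],[[0,0,0],[0,0,0],-1],[[0,0,0],[0,0,0],-1]]'
python3 -m pendant '[[[0,0,0.2],[0,0,0],-1],[[0,0,0.4],[0,0,0],-1],[[0,0,0.6],[0,0,0],-1],[[0,0,0.7],[0,0,0],-1],[[0,0,0.7],[0,0,0],-1],[[0,0,0.6],[0,0,0],-1],[[0,0,0.5],[0,0,0],-1],[[0,0,0.3],[0,0,0],-1],[[0,0,0],[0,0,0],-1],[[0,0,0],[0,0,0],-1]]'
```

```text
time: 52.72
tool_pos: [597.6, 284.8, 58.8]
tcp_rot: [3.141, 0.001, -3.138]
contact_force: [0.0, 0.4, 0.3]
grip_width: 58.0
finger_force: 0.0
time: 53.55
tool_pos: [597.2, 284.4, 58.2]
tcp_rot: [-3.142, 0.0, -3.138]
contact_force: [-0.7, -1.1, 2.2]
grip_width: 46.2
finger_force: 29.9
time: 54.38
tool_pos: [597.0, 284.7, 178.3]
tcp_rot: [3.141, 0.0, -3.138]
contact_force: [0.6, -0.1, -0.9]
grip_width: 46.4
finger_force: 29.9
```

```bash
python3 -m pendant '[[[-0.04,-0.4,0],[0,0,0],-1],[[-0.04,-0.8,0],[0,0,0],-1],[[-0.04,-0.9,0],[0,0,0],-1],[[-0.04,-0.9,0],[0,0,0],-1],[[-0.04,-0.9,0],[0,0,0],-1],[[-0.04,-0.9,0],[0,0,0],-1],[[-0.04,-0.9,0],[0,0,0],-1],[[-0.04,-0.9,0],[0,0,0],-1],[[-0.04,-0.9,0],[0,0,0],-1],[[-0.04,-0.9,0],[0,0,0],-1]]'
python3 -m pendant '[[[0,-0.9,0],[0,0,0],-1],[[0,-0.8,0],[0,0,0],-1],[[0,-0.5,0],[0,0,0],-1],[[0,-0.3,0],[0,0,0],-1],[[0,0,-0.3],[0,0,0],-1],[[0,0,-0.5],[0,0,0],-1],[[0,0,-0.6],[0,0,0],-1],[[0,0,-0.6],[0,0,0],-1],[[0,0,-0.4],[0,0,0],-1],[[0,0,-0.3],[0,0,0],-1]]'
python3 -m pendant '[[[0,0,-0.3],[0,0,0],-1],[[0,0,-0.2],[0,0,0],-1],[[0,0,-0.1],[0,0,0],-1],[[0,0,0],[0,0,0],-1],[[0,0,0],[0,0,0],-1],[[0,0,0],[0,0,0],-1],[[0,0,0],[0,0,0],-1],[[0,0,0],[0,0,0],-1],[[0,0,0],[0,0,0],-1],[[0,0,0],[0,0,0],-1]]'
```

```text
time: 55.22
tool_pos: [583.8, 30.5, 176.7]
tcp_rot: [3.142, -0.003, -3.138]
contact_force: [0.8, 0.2, -1.5]
grip_width: 46.7
finger_force: 29.9
time: 56.05
tool_pos: [583.7, -41.1, 94.4]
tcp_rot: [3.14, -0.004, -3.137]
contact_force: [-0.3, 0.4, -2.1]
grip_width: 46.8
finger_force: 29.9
time: 56.88
tool_pos: [585.2, -42.5, 79.3]
tcp_rot: [3.142, 0.0, -3.138]
contact_force: [0.1, -1.0, -1.4]
grip_width: 46.4
finger_force: 29.9
```

-13.8 mm to go (0.46).

```bash
python3 -m pendant '[[[0,-0.01,-0.15],[0,0,0],-1],[[0,0,-0.15],[0,0,0],-1],[[0,0,-0.1],[0,0,0],-1],[[0,0,-0.05],[0,0,0],-1],[[0,0,-0.01],[0,0,0],-1],[[0,0,0],[0,0,0],-1],[[0,0,0],[0,0,0],-1],[[0,0,0],[0,0,0],-1],[[0,0,0],[0,0,0],-1],[[0,0,0],[0,0,0],-1]]'
python3 -m pendant '[[[0,0,0],[0,0,0],0.1],[[0,0,0],[0,0,0],0.2],[[0,0,0],[0,0,0],0.5],[[0,0,0],[0,0,0],0.5],[[0,0,0],[0,0,0],0.5],[[0,0,0],[0,0,0],0.5],[[0,0,0],[0,0,0],0.5],[[0,0,0.2],[0,0,0],0.5],[[0,0,0.4],[0,0,0],0.5],[[0,0,0.7],[0,0,0],0.5]]'
python3 -m pendant '[[[0,0,0.8],[0,0,0],0.5],[[0,0,0.9],[0,0,0],0.5],[[0,0,0.8],[0,0,0],0.5],[[-0.3,0.2,0.3],[0,0,0],0.5],[[-0.7,0.8,0],[0,0,0],0.5],[[-0.8,0.9,0],[0,0,0],0.5],[[-0.8,0.9,0],[0,0,0],0.5],[[-0.8,0.9,0],[0,0,0],0.5],[[-0.8,0.9,0],[0,0,0],0.5],[[-0.6,0.9,0],[0,0,0],0.5]]'
python3 -m pendant '[[[0,0.9,0],[0,0,0],0.5],[[0,0.9,0],[0,0,0],0.5],[[0,0.9,0],[0,0,0],0.5],[[0,0.8,0],[0,0,0],0.5],[[0,0.5,0],[0,0,0],0.5],[[0,0.3,0],[0,0,0],0.5],[[0,0,0],[0,0,0],0.5],[[0,0,0],[0,0,0],0.5],[[0,0,0],[0,0,0],0.5],[[0,0,0],[0,0,0],0.5]]'
python3 - <<'E'
from fit import *
s=cap('scene','s11.png');t=cap('top','t11.png')
for n,im,r in(('scene',s,(225,145,360,275)),('top',t,(220,175,335,270))): print(n,[(k,v[1],v[2]) for k,v in caps(n,im,r).items()])
a=cv2.resize(s[140:280,220:365],(435,420),interpolation=cv2.INTER_CUBIC);b=cv2.resize(t[165:275,215:340],(365,321),interpolation=cv2.INTER_CUBIC);cv2.imwrite('pics/v11.png',np.hstack([a,cv2.copyMakeBorder(b,0,99,0,0,0)]))
E
```

```text
time: 57.72
tool_pos: [585.0, -42.7, 65.2]
tcp_rot: [3.141, -0.0, -3.138]
contact_force: [-1.3, -0.6, 1.2]
grip_width: 46.6
finger_force: 29.9
time: 58.55
tool_pos: [583.9, -42.5, 103.1]
tcp_rot: [3.141, -0.004, -3.138]
contact_force: [0.2, -0.1, 0.0]
grip_width: 69.1
finger_force: 0.0
time: 59.38
tool_pos: [437.8, 123.4, 187.7]
tcp_rot: [3.142, -0.002, -3.138]
contact_force: [-0.2, 0.2, -0.2]
grip_width: 68.7
finger_force: 0.0
time: 60.22
tool_pos: [441.1, 250.3, 188.2]
tcp_rot: [-3.141, -0.0, -3.139]
contact_force: [-1.0, 0.2, 0.1]
grip_width: 68.6
finger_force: 0.0
scene [('green', [257, 164, 11, 11, 95], array([585.2, -42.1, 105. ])), ('red', [312, 183, 8, 9, 56], array([490.6,  25.5,  77. ])), ('blue', [294, 226, 12, 12, 113], array([566.9, 118.5,  99. ]))]
top [('green', [303, 195, 10, 9, 69], array([584.9, -46.2, 105. ])), ('red', [275, 237, 7, 6, 35], array([489.7,  22.1,  77. ])), ('blue', [235, 201, 10, 10, 81], array([566.2, 114.1,  99. ]))]
```

View pics/v11.png

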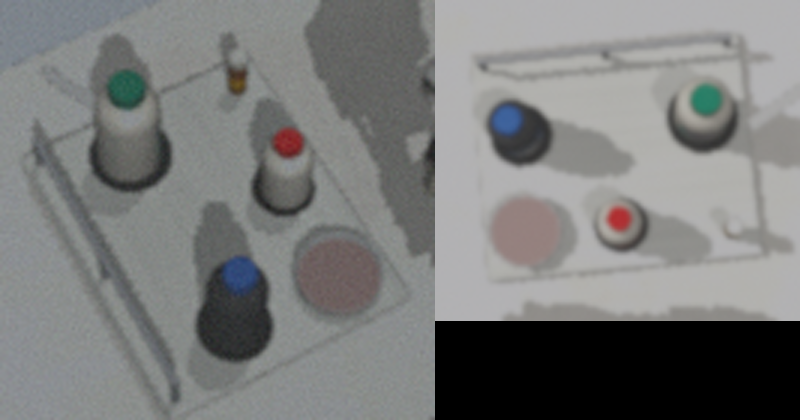

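Scene (left) and top (right): all three bottles stand upright on their mats and the spare dish is undisturbed. Large and small caps match their mats within 1 mm. The dark cap reads 2–3 mm off in y, which is either a lean or a shift, so I'll take one enhanced look at its foot.

```bash
python3 - <<'E'
from h import *
from fit import *
o=[]
for n,f in(('scene','s11.png'),('top','t11.png')):
  im=cv2.imread('pics/'+f); u,v=proj(n,[567,115.5 if n=='scene' else 112,30]); u,v=int(u),int(v)
  c=cv2.resize(im[v-22:v+23,u-22:u+23],(400,400),interpolation=cv2.INTER_CUBIC).astype(float)
  g=c.mean(2); o.append(np.clip((g-15)*(4 if n=='scene' else 2.6),0,255).astype(np.uint8)); print(n,u,v)
  print('mat centre/edges px',[proj(n,[567.3+28*np.cos(a),(115.5 if n=='scene' else 112)+28*np.sin(a),11]).round(1).tolist() for a in np.arange(4)*np.pi/2])
cv2.imwrite('pics/v12.png',np.hstack(o))
E
```

```text
scene 297 244
mat centre/edges px [[285.4, 252.6], [302.7, 259.5], [309.7, 243.7], [292.6, 237.0]]
top 243 209
mat centre/edges px [[244.5, 199.9], [233.3, 210.5], [243.8, 221.5], [255.0, 210.9]]
```

View pics/v12.png

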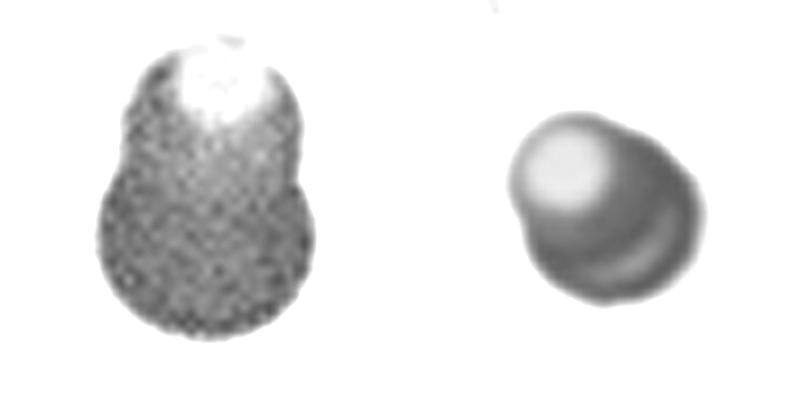

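Left crop (scene): mat spans columns 97–315, bottle shoulder 125–300, cap centre about 222. Right crop (top): cap at (565,165), with a crescent visible to the lower right of the body. I'll compare these offsets with those expected for an upright, centred bottle.

```bash
python3 - <<'E'
from m import *
for y in(115.5,118.5):
  print(y,'mat',proj('scene',[567.3,115.5,11]).round(1),'z61',proj('scene',[567.3,y,61]).round(1),'cap',proj('scene',[567.3,y,99]).round(1))
s=cv2.imread('pics/s11.png');s0=cv2.imread('pics/s0.png')
def edges(im,r):
  g=im[r,275:325].mean(1);th=70;i=np.where(g<th)[0];a,b=i[0],i[-1]
  L=a-(th-g[a])/(g[a-1]-g[a]);R=b+(th-g[b])/(g[b+1]-g[b]);return 275+L,275+R
for nm,im in(('start',s0),('now',s)):
  print(nm,[(r,round((sum(edges(im,r)))/2,1),np.round(edges(im,r),1).tolist()) for r in range(232,262,2)])
E
```

```text
115.5 mat [297.6 248.1] z61 [298.2 238.3] cap [298.7 230.2]
118.5 mat [297.6 248.1] z61 [298.8 239.5] cap [299.3 231.5]
start [(232, np.float64(297.3), [287.6, 307.0]), (234, np.float64(297.7), [287.7, 307.6]), (236, np.float64(297.6), [287.2, 307.9]), (238, np.float64(297.5), [287.2, 307.8]), (240, np.float64(297.3), [286.9, 307.7]), (242, np.float64(297.5), [286.8, 308.2]), (244, np.float64(297.5), [285.8, 309.2]), (246, np.float64(297.6), [285.3, 309.8]), (248, np.float64(297.7), [285.3, 310.2]), (250, np.float64(297.7), [285.3, 310.1]), (252, np.float64(297.6), [285.6, 309.5]), (254, np.float64(297.6), [286.6, 308.6]), (256, np.float64(297.6), [288.3, 306.9]), (258, np.float64(298.0), [291.0, 305.1]), (260, np.float64(297.9), [296.4, 299.4])]Traceback (most recent call last):
  File "<stdin>", line 9, in <module>
  File "<stdin>", line 6, in edges
IndexError: index 0 is out of bounds for axis 0 with size 0
```

The scene picture can't separate a lean from a shift. The jaws set the dark bottle down at y = 115.4, which is the mat's centre, and the cap offset fits its known 2° rocking. At worst it is 3 mm off, so nothing needs mending. The arm is clear of everything, so I'm handing in.

```bash
python3 -c "
from plant import bot
print(bot.close_job())"
```

```text
the job is handed in; nothing more can be done
None
```

I handed the job in at about 60 s: the dish is centred on the balance pan to about 1 mm, and all three bottles are upright on their own mats (large and small within about 1 mm, the dark one up to 3 mm off or just leaning).

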